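Trip a case's hidden catch with a rod, ready the impression tray

ROBOT

A 6-joint arm with a two-finger parallel gripper is mounted at the origin on a cart in front of the work surface, level with it; the furniture and walls round the work are solid. World frame = base frame: x ahead of the robot, y to its left, z up, the work surface at z = 0. Lengths are in mm, angles in degrees, forces in N, time in s.
With the tool pointing down it reaches from about 300 to 850 mm from the base axis. Payload 4.2 kg.
Tool frame: the origin (TCP) lies midway between the tips of the shut fingers; the grasp point (between the pads) lies 19 mm behind it; x points along the fingers, z is the direction in which the jaws open and shut, and the axes are right-handed (so a half turn about x gives the same grasp; the last joint's range is limited). The gripper opens to 91 mm and grips with 3 to 60 N. Pads are 32 mm wide; open, the fingers measure 118 mm over their backs; the gripper's body (76 mm by 178 mm) begins 60 mm behind the grasp point.
Start: joints at [76.089, 18.312, 89.639, -0, 72.044, -1.146], TCP at [127.054, 560.803, 213.976] pointing down, gripper open.
Joint ranges: [-177.97, 177.97], [-48.28, 115.42], [12.27, 149.76], [-77.06, 257.06], [2.81, 150.46], [-146.56, 146.56]. Speed limits (degrees/s): [147.25, 147.25, 180, 180, 180, 180].

INTERFACE

Orientations are given as [roll, pitch, yaw] about the fixed x, y, z axes, in that order (R = Rz(yaw) Ry(pitch) Rx(roll)).
In Python, from workcell import env gives the robot as it stands.
- The arm moves only by the tool send_rows, never from a script. Its argument "commands" is a list that holds one entry, the list of rows, each a list of 6 numbers: the shift along the tool's x, y, z normalised to -1 to 1, where 1 is 0.1 m, then the turn, a rotation vector about the tool's x, y, z normalised to -1 to 1, where 1 is 2 pi rad. In form: [[[x, y, z, wx, wy, wz], ...]]. A call has 1 to 20 rows; each row is the pose to reach, as a shift and turn from the pose commanded when the call began, along the tool's axes at that moment, turning the shorter way round; what a row does not reach only later rows make up. A row lasts 1/8 s, in which the tool goes at most 62.5 mm and 10.7 degrees, less where a joint would pass 70% of its speed; a pose out of reach is approached as far as the arm can. A call with a number of a shift or a turn outside -1 to 1 is refused whole. A call with a gripper value outside its range is refused whole. "jaw" is the closure, from -1 (fully open) to 1 (shut), so that 0 is half open, set as the call begins (left out, the last holds). The fingers move at their own pace and stop on an object; "force" is the grip in N (left out, the last holds). Time passes only in rows, so rows that repeat a pose let the fingers close. It gives the time, the measured TCP pose, the force and the opening at its end, in the units of the state.
- env.state(): the state, without advancing time (a new reading comes with each control period).
- env.grab_frame(name): name is "scene" or "top" or "wrist"; returns (picture, depth): 420x560x3 uint8, red, green, blue; 420x560 float32, mm along the optical axis (not along the pixel's ray), 0 where there is no reading.
- env.get_calibration(name): a dict with "mtx" (3x3 intrinsics, pixels), "dist_coeffs" ([k1, k2, p1, p2, k3] as OpenCV has them; the pictures are not rectified), "camera_from_world" (4x4, takes a point from world to camera coordinates). Camera axes: x right, y up, looking along -z (the intrinsics and any distortion apply to the point x, -y, -z); pixel columns grow to the right and rows downward; lengths in mm; the calibration is good to about 2 mm. A picture is of the moment at which its call begins: read the wrist's pose just before it. get_calibration takes no time and is no camera call; for the wrist camera it gives the pose at the moment of the call.
- env.job_done(): hands the job in, once; it reports no verdict.
The state is a dict: "time_s": time; "qpos": joint angles; "qvel": joint speeds; "effort": joint torques, N m; "ee_pos": TCP position; "ee_rot": TCP orientation; "force": force on the tool from outside, world axes, zero at the start; "torque": the same for the moment, N m; "gripper_width": finger opening in mm.
Only numpy, scipy, OpenCV 4.12 (cv2) and the standard library are available. Lean on these libraries where they do the work, as an engineer would, in place of code of your own. Each camera call takes 0.05 s, during which the arm holds its last target.

TASK

The small lidded case has shut with the impression tray inside: take the rod with the thin shaft, push it through the little hole in the case's front until the hidden catch lets the lid spring open, and lay the rod down flat on the worktop. Then lift the impression tray out and set it right way up on the round plate of the plaster vibrator, with its bowl in the middle of the plate. Do not drop the tray, and leave the thick rod and everything else where they are.

Things in the scene. Friction and masses are not known exactly. Their poses are not given: they have to be found in the camera images.
- case: low grey lidded case fixed to the worktop, 155 (x) x 96 (y) x 70 mm high, rim at 64 mm. Origin: centre of its underside; -x side: aluminium front panel with the hole; +x: rear with the lid hinge. Walls 4 mm. Tray bay from 42 mm before (-x) to 73 mm behind (+x) the origin, 88 mm wide, floor 20 mm above the worktop; before it a 44 mm high partition and the catch compartment.
- case_hole (a point): centre of the round access hole, 15 mm wide, in the outer face of the case's 4 mm front panel, 45 mm above the worktop; axes as the case's: push along +x. The catch's push plate (30 x 30 mm, centred 4 mm below the hole's axis) stands 12 mm behind this point.
- latch (a joint): travel in m of the hidden catch's push plate along the case's +x: 0 at rest; spring of about 3 N at the start, 6 N at 8 mm, where it lets the lid go, 8 N at its stop at 14 mm: so the rod's tip must come to 20 to 26 mm behind the hole's outer face. It springs back when the rod is drawn out; the lid stays open.
- lid (a joint): angle in rad of the lid about its hinge along the top of the case's rear: 0 shut, 1.6 fully open (standing upright); when freed it springs open by itself in about a second and stays open.
- thin_rod_handle (a point): centre of the handle of the thin rod, which lies on the worktop: wooden handle 80 mm long, 22 x 22 mm square, then, along this point's +x, a round steel shaft 8 mm thick and 50 mm long, so that the tip is 90 mm from this point; the axis lies 11 mm above the worktop; about 0.14 kg. x along the rod towards the tip, z up.
- thick_rod_handle (a point): centre of the handle of the thick rod: same handle, but its steel shaft is 19 mm thick, too thick for the hole. It is to be left alone. Axes as for the thin rod.
- tray_handle (a point): middle of the flat handle of the blue impression tray lying in the case: 14 mm wide (y), 30 mm long (x), 5 mm thick, its centre 10.5 mm above the tray's underside; the handle points along the tray's -x, towards the case's front to within 0.12 rad. The tray is 92 x 66 x 18 mm, about 30 g. z up.
- tray_bowl (a point): middle of the tray's bowl (60 x 66 mm), 46 mm along the tray's +x from the middle of the handle, 9 mm above the tray's underside.
- vibrator_plate (a point): centre of the top face of the plaster vibrator's fixed round black plate, 96 mm across, about 105 mm up; body 150 x 125 x 93 mm under it. Fixed surroundings: right of it the trimmer, 0.4 m high, whose table juts out to world x = 0.40 at y -0.27 to -0.07, 0.10 to 0.17 up, its housing behind x = 0.48; on the left a wall fills y > 0.34 where x > 0.45.
- wax_jar: bystander: jar 44 mm wide, 50 mm high, origin under its centre.
- small_jar: bystander: jar 40 mm wide, 45 mm high, origin under its centre.
- cast_right: bystander: plaster cast 59 x 72 x 27 mm, origin under its centre.
- cast_left: bystander: plaster cast 56 x 68 x 26 mm, origin under its centre.
- pliers: bystander: pliers 165 x 47 x 12 mm lying flat, origin under the centre.

How it is judged:
By the outcome, as a careful person would: the job done as asked, in the order asked, and still so for the second after the job is handed in, with the robot touching nothing.
It also fails if it takes over 72 s, if anything falls off the work surface, if the arm or the gripper's body presses on something with over 40 N, if the wrist force passes 120 N, or if a joint passes its speed limit or range.

## Working session

There is one attempt and no reset: what is moved stays moved. The work goes in short steps, Python scripts to look and compute and a tool call to move; the robot and the scene stay as the last step left them, time stands still between calls to the robot, and variables do not carry over. Pictures are saved under pics/ and viewed, and the job is handed in when it is done.

Besides the shell and the picture viewer there is one more tool, called after "Emit:" as a command line: name --argument value ..., lists and objects as JSON in quotes. send_rows: Moves the arm, as the interface text tells. Its arguments: {"type":"object","properties":{"commands":{"type":"array","items":{"type":"array","items":{"type":"array","items":{"type":"number","minimum":-1,"maximum":1}}}},"jaw":{"type":"number"},"force":{"type":"number"}},"required":["commands"]}

```bash
mkdir -p pics; ls
python3 - <<'E'
from workcell import env
import cv2,numpy as np
print(env.state())
for n in ["scene","top"]:
    p,d=env.grab_frame(n); cv2.imwrite(f"pics/{n}0.png",p[:,:,::-1]); np.savez(f"{n}0.npz",p=p,d=d,**{k:np.array(v) for k,v in env.get_calibration(n).items()})
    c=env.get_calibration(n); print(n,np.round(c["mtx"],1),np.round(c["dist_coeffs"],3),np.round(c["camera_from_world"],3))
E
```

```text
pics
{'time_s': 0.0, 'qpos': array([ 7.60872273e+01,  1.83523637e+01,  8.97078306e+01, -2.10329463e-03,
        7.20443054e+01, -1.14711433e+00]), 'qvel': array([-0.07799081,  0.08252024, -0.03665413,  0.09279924, -0.07946703,
       -0.02279647]), 'effort': array([-4.44560046e-04, -4.12471139e+01, -2.31980360e+01,  7.26084178e-02,
        4.57628758e-02, -1.62948372e-04]), 'ee_pos': array([126.95150782, 560.27663189, 213.10339798]), 'ee_rot': array([ 179.94914365,   89.89548117, -102.81586447]), 'force': array([-0.76730974, -0.37582514,  0.4456808 ]), 'torque': array([-0.05308506,  0.00272392, -0.0021574 ]), 'gripper_width': 91.51023184364236}
scene [[525.3   0.  283.8]
 [  0.  525.3 210.6]
 [  0.    0.    1. ]] [0.058 0.    0.    0.    0.   ] [[ 7.390000e-01 -6.740000e-01 -2.000000e-03 -4.132570e+02]
 [ 2.890000e-01  3.140000e-01  9.040000e-01 -2.012710e+02]
 [-6.090000e-01 -6.690000e-01  4.270000e-01 -1.107064e+03]
 [ 0.000000e+00  0.000000e+00  0.000000e+00  1.000000e+00]]
top [[487.3   0.  267.6]
 [  0.  487.3 214.8]
 [  0.    0.    1. ]] [-0.103  0.     0.     0.     0.   ] [[-7.000000e-03 -1.000000e+00 -7.000000e-03 -3.318600e+01]
 [ 9.970000e-01 -8.000000e-03  8.000000e-02 -5.544090e+02]
 [-8.000000e-02 -6.000000e-03  9.970000e-01 -1.529665e+03]
 [ 0.000000e+00  0.000000e+00  0.000000e+00  1.000000e+00]]
```

View pics/scene0.png

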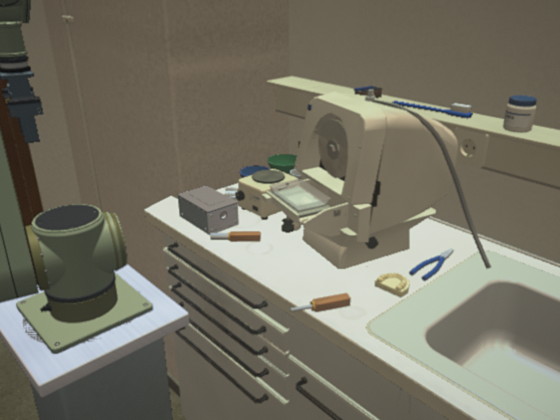

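View pics/top0.png

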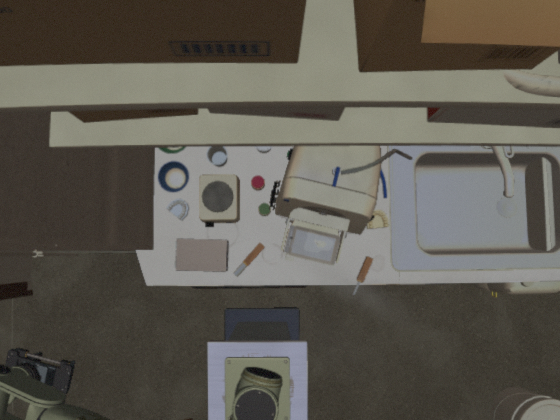

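```bash
cat > h.py <<'E'
import numpy as np,cv2
def load(n):
    z=np.load(n); return {k:z[k] for k in z.files}
def rays(K,D,uv):
    q=cv2.undistortPoints(np.array(uv,float).reshape(-1,1,2),K,D).reshape(-1,2); return q
def unproj(f,uv,depth):
    q=rays(f['mtx'],f['dist_coeffs'],uv); d=np.array(depth,float).reshape(-1)
    c=np.stack([q[:,0]*d,-q[:,1]*d,-d],1); T=np.linalg.inv(f['camera_from_world'])
    return c@T[:3,:3].T+T[:3,3]
def onz(f,uv,z):
    q=rays(f['mtx'],f['dist_coeffs'],uv); T=np.linalg.inv(f['camera_from_world'])
    v=np.stack([q[:,0],-q[:,1],-np.ones(len(q))],1)@T[:3,:3].T; o=T[:3,3]
    return o+v*((z-o[2])/v[:,2])[:,None]
def proj(f,P):
    M=f['camera_from_world']; c=np.atleast_2d(P)@M[:3,:3].T+M[:3,3]
    c=c*[1,-1,-1]; return cv2.projectPoints(c.reshape(-1,1,3),np.zeros(3),np.zeros(3),f['mtx'],f['dist_coeffs'])[0].reshape(-1,2)
def cloud(f):
    h,w=f['d'].shape; v,u=np.mgrid[:h,:w]; uv=np.stack([u,v],-1).reshape(-1,2)
    return unproj(f,uv,f['d']).reshape(h,w,3)
E
python3 - <<'E'
from h import *
for n,(a,b,c,d),s in [("scene0",(160,300,150,250),5),("scene0",(280,420,250,330),5),("top0",(150,300,140,290),5),("top0",(330,400,200,300),6)]:
    f=load(n+".npz"); im=cv2.resize(f['p'][c:d,a:b,::-1],None,fx=s,fy=s,interpolation=cv2.INTER_CUBIC); im=np.clip(im.astype(float)*1.4,0,255)
    cv2.imwrite(f"pics/{n}_z{a}.png",im[:600])
E
```

```text
[ WARN:0@0.100] global loadsave.cpp:1063 imwrite_ Unsupported depth image for selected encoder is fallbacked to CV_8U.
```

View pics/scene0_z160.png

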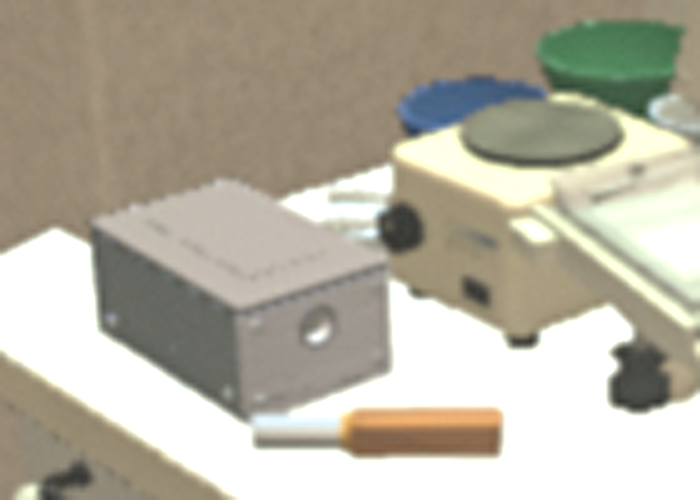

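View pics/scene0_z280.png

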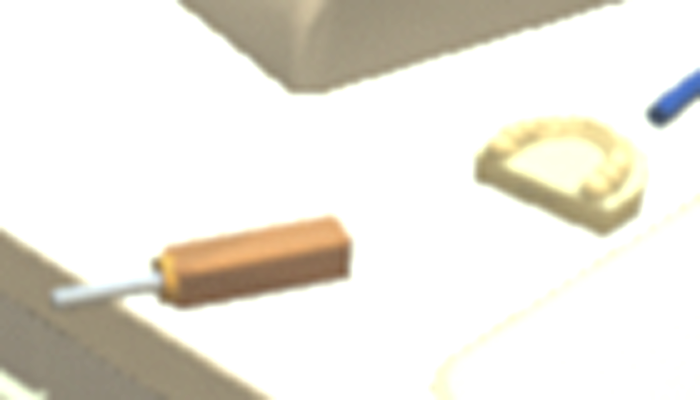

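View pics/top0_z150.png

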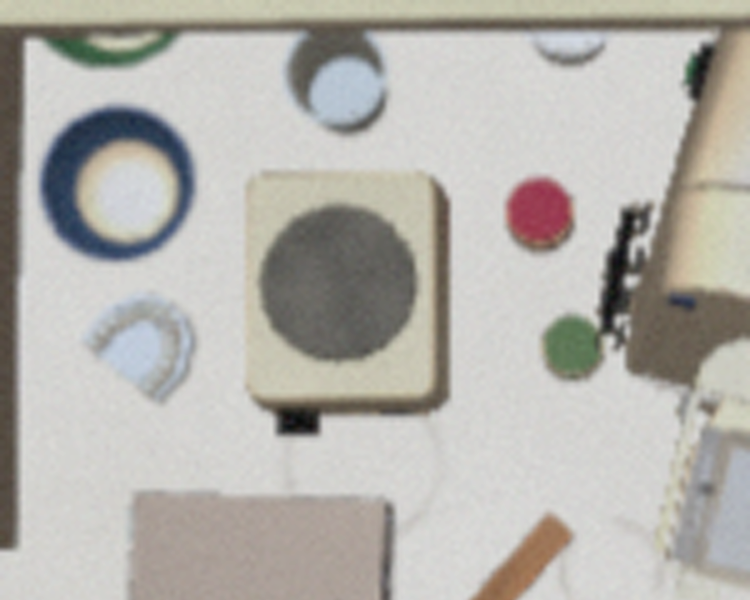

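View pics/top0_z330.png

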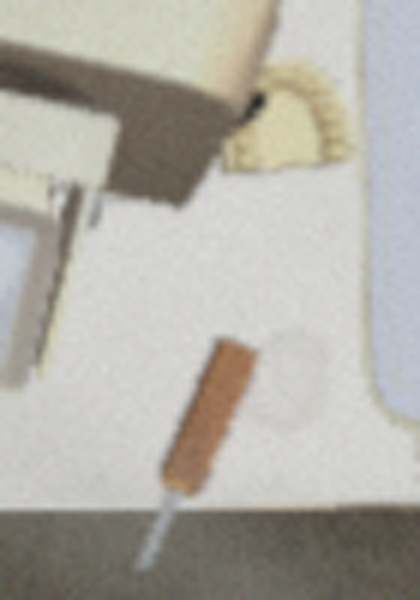

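Run:
```python
from h import *
f=load("top0.npz"); C=cloud(f)
np.set_printoptions(precision=1,suppress=True)
# worktop height check
print("table",C[270:280,300:340].reshape(-1,3).mean(0), "noise",C[270:280,300:340,2].std())
hsv=cv2.cvtColor(f['p'],cv2.COLOR_RGB2HSV)
for nm,(u0,u1,v0,v1) in {"thin":(350,376,252,300),"thick":(230,268,238,280)}.items():
    m=np.zeros(hsv.shape[:2],bool); s=hsv[v0:v1,u0:u1]; m[v0:v1,u0:u1]=(s[...,1]>100)&(s[...,0]<20)
    vu=np.argwhere(m); uv=vu[:,::-1]
    P=onz(f,uv,20.); r=cv2.minAreaRect(P[:,:2].astype(np.float32)); print(nm,len(uv),r, "meanz",np.median(C[m],0))
for nm,uv in {"plate":(218,195)}.items(): print(nm,C[uv[1]-5:uv[1]+6,uv[0]-5:uv[0]+6].reshape(-1,3).mean(0))
# plate ellipse
g=hsv[...,2]; m=np.zeros(g.shape,np.uint8); m[178:216,198:238]=(g[178:216,198:238]<130)
n,l,st,ce=cv2.connectedComponentsWithStats(m); i=l[195,218]; mm=(l==i)
P=onz(f,np.argwhere(mm)[:,::-1],105.); print("plate",P.mean(0),P.min(0),P.max(0),mm.sum())
# case lid top
m=(C[...,2]>55)&(C[...,2]<85); m[:, :165]=0;m[:,245:]=0;m[:228]=0;m[285:]=0
vu=np.argwhere(m); P=onz(f,vu[:,::-1],70.); r=cv2.minAreaRect(P[:,:2].astype(np.float32)); print("case",m.sum(),r,cv2.boxPoints(r),np.median(C[m][:,2]))
print(proj(f,P[:1]),vu[:1])
s=load("scene0.npz")
```

```text
table [ 363.  -201.6    6.9] noise 110.78533758207556
thin 108 ((380.07977294921875, -343.8890686035156), (18.343303680419922, 76.71463012695312), 67.0096206665039) meanz [ 388.9 -346.9   20.4]
thick 132 ((429.2984924316406, 9.227516174316406), (17.114276885986328, 76.50984191894531), 47.959774017333984) meanz [429.9   9.8  21. ]
plate [609.  112.1 103.7]
plate [604.9 114.3 105. ] [557.   66.5 105. ] [654.8 163.7 105. ] 839
case 1637 ((429.1483459472656, 169.6201171875), (161.33126831054688, 98.23104858398438), 88.16877746582031) [[377.5  90.6]
 [475.7  87.4]
 [480.8 248.7]
 [382.6 251.8]] 69.36633736130807
[[177. 238.]] [[238 177]]
```

Run:
```python
from h import *
np.set_printoptions(precision=1,suppress=True)
f=load("top0.npz"); C=cloud(f)
m=(C[...,2]>60)&(C[...,2]<260); m[:, :270]=0;m[:,400:]=0;m[:180]=0;m[300:]=0
P=C[m]
H=[]
for x in range(380,520,10):
    q=P[(P[:,0]>=x)&(P[:,0]<x+10)]
    if len(q): print(x,len(q),"y",q[:,1].min(),q[:,1].max(),"z",np.percentile(q[:,2],[5,50,95]), "z at ymin",q[q[:,1]<q[:,1].min()+15][:,2].mean())
s=load("scene0.npz"); S=cloud(s)
print("scene table-right points")
m=(S[...,2]>60)&(S[...,2]<260)&(S[...,0]>370)&(S[...,0]<560)&(S[...,1]<-200)&(S[...,1]>-420)
P=S[m]
for x in range(380,560,15):
    q=P[(P[:,0]>=x)&(P[:,0]<x+15)]
    if len(q): print(x,len(q),"y",q[:,1].min(),q[:,1].max(),"z",np.percentile(q[:,2],[5,50,95]))
im=cv2.resize(f['p'][330:420,0:120,::-1],None,fx=6,fy=6); cv2.imwrite("pics/grip.png",im)
g=C[330:400,0:90]; 
print(g[375-330,20:80:6])
# worktop edge
for u in (300,340,360): 
    print(u,[(v,C[v,u].round()) for v in (278,282,284,286,288,290)])
```

```text
390 13 y -227.90651033925758 -204.61997401725898 z [161.1 167.9 186.8] z at ymin 173.8057289641307
400 55 y -238.65134174520023 -170.6123615759534 z [155.  178.5 185.4] z at ymin 158.8304516174698
410 148 y -243.61832268244314 -84.43885692807167 z [154.3 169.4 184.2] z at ymin 152.08637319016435
420 189 y -244.26287396959765 -87.34266468816014 z [159.3 170.  184.6] z at ymin 154.08523876888827
430 194 y -248.7633047154702 -81.6837815832832 z [158.9 170.1 179.2] z at ymin 156.7622408880309
440 216 y -249.15638284053193 -76.34635172951876 z [153.5 169.  177.2] z at ymin 161.52292977776293
450 208 y -252.07937316281425 -76.50236074728815 z [152.3 170.2 179.2] z at ymin 163.80783071224377
460 215 y -253.9856767477641 -79.32654811605406 z [155.8 169.7 178.4] z at ymin 159.40166044743086
470 207 y -265.17500927736523 -82.15661645412197 z [157.8 170.3 179.7] z at ymin 159.07644626626077
480 244 y -302.9342898832261 -84.95954599911866 z [140.1 171.2 201.5] z at ymin 205.04373645321832
490 277 y -301.3615842102224 -86.5398997348842 z [112.7 173.3 241.2] z at ymin 224.53317380911406
500 246 y 
[... 1287 characters left out ...]
0.5  955.2 -880. ]]
300 [(278, array([ 352., -140.,   -5.])), (282, array([ 339., -139.,   -1.])), (284, array([ 333., -140.,   -7.])), (286, array([ 322., -143.,  -67.])), (288, array([ 259., -191., -882.])), (290, array([ 249., -191., -876.]))]
340 [(278, array([ 351., -268.,   -1.])), (282, array([ 338., -268.,   -1.])), (284, array([ 332., -268.,   -2.])), (286, array([ 267., -392., -881.])), (288, array([ 257., -390., -874.])), (290, array([ 247., -391., -878.]))]
360 [(278, array([ 351., -330.,   16.])), (282, array([ 338., -329.,   18.])), (284, array([ 331., -332.,   -0.])), (286, array([ 267., -489., -866.])), (288, array([ 256., -492., -882.])), (290, array([ 246., -491., -878.]))]
```

View pics/grip.png

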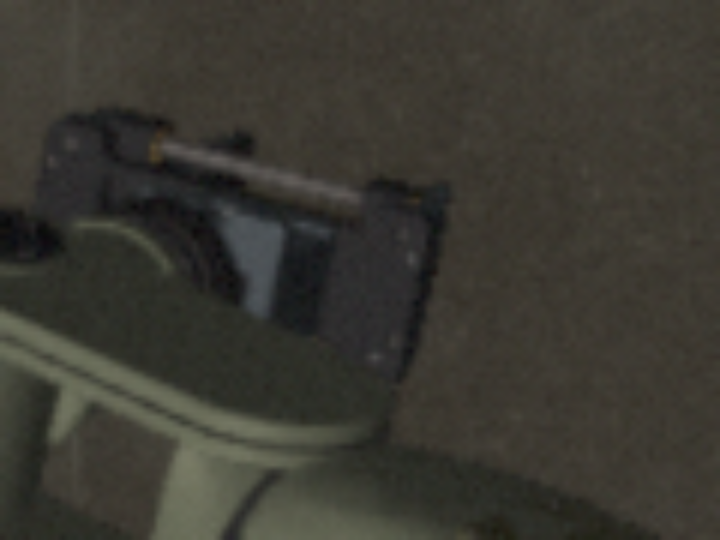

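```bash
cat > pl.py <<'E'
import numpy as np,json,os,sys
from scipy.spatial.transform import Rotation as R
def Rd(psi,lean=0,about='z'):
    """tool down, jaw azimuth psi; lean = extra rotation about a tool axis (deg)"""
    a=np.radians(psi); x=np.array([0,0,-1.]); z=np.array([np.cos(a),np.sin(a),0]); y=np.cross(z,x)
    M=np.stack([x,y,z],1)
    return M@R.from_rotvec(np.radians(lean)*np.eye(3)['xyz'.index(about)]).as_matrix()
F='cmd.npz'
def cur():
    if os.path.exists(F): q=np.load(F); return q['p'],q['M']
    return np.array([127.054,560.803,213.976]),Rd(77.235)
def plan(ts):
    """ts: list of (pos, M, nrows); prints rows and writes pending cmd (call commit after move)"""
    p,M=cur(); rows=[]
    for pos,Mt,n in ts:
        s=np.round(M.T@(np.array(pos,float)-p)/100,3); w=np.round(R.from_matrix(M.T@Mt).as_rotvec()/(2*np.pi),4)
        rows+= [[float(v)+0 for v in list(s)+list(w)]]*n
    pe=p+M@(s*100); Me=M@R.from_rotvec(w*2*np.pi).as_matrix()
    np.savez('pend.npz',p=pe,M=Me)
    print(len(rows),'rows',json.dumps([rows]).replace(' ',''))
def commit():
    os.replace('pend.npz',F)
E
python3 - <<'E'
from pl import *
from h import *
f=load("top0.npz"); print(onz(f,[(388,258),(391,262),(390,240)],0))
plan([((350,230,250),Rd(74),8),((350,-150,250),Rd(70),7),((375,-344,200),Rd(67),5)])
E
```

```text
[[ 413.25203485 -424.5001908     0.        ]
 [ 400.27084333 -433.9992773     0.        ]
 [ 471.21623788 -432.38927862    0.        ]]
20 rows [[[-0.36,-2.905,-2.734,0.009,0.0,0.0],[-0.36,-2.905,-2.734,0.009,0.0,0.0],[-0.36,-2.905,-2.734,0.009,0.0,0.0],[-0.36,-2.905,-2.734,0.009,0.0,0.0],[-0.36,-2.905,-2.734,0.009,0.0,0.0],[-0.36,-2.905,-2.734,0.009,0.0,0.0],[-0.36,-2.905,-2.734,0.009,0.0,0.0],[-0.36,-2.905,-2.734,0.009,0.0,0.0],[-0.36,-3.745,-6.44,0.0201,0.0,0.0],[-0.36,-3.745,-6.44,0.0201,0.0,0.0],[-0.36,-3.745,-6.44,0.0201,0.0,0.0],[-0.36,-3.745,-6.44,0.0201,0.0,0.0],[-0.36,-3.745,-6.44,0.0201,0.0,0.0],[-0.36,-3.745,-6.44,0.0201,0.0,0.0],[-0.36,-3.745,-6.44,0.0201,0.0,0.0],[0.14,-4.417,-8.277,0.0284,0.0,0.0],[0.14,-4.417,-8.277,0.0284,0.0,0.0],[0.14,-4.417,-8.277,0.0284,0.0,0.0],[0.14,-4.417,-8.277,0.0284,0.0,0.0],[0.14,-4.417,-8.277,0.0284,0.0,0.0]]]
```

```bash
cat >> pl.py <<'E'
def path(ts,step=55.,settle=0,wdeg=9.):
    """ts list of (pos,M). emits calls whose shifts are within +-1, with interpolated rows"""
    p,M=cur(); pc,Mc=p.copy(),M.copy(); rows=[];calls=[]
    last_p,last_M=p.copy(),M.copy(); w=s=np.zeros(3)
    def flush():
        nonlocal p,M,rows
        if rows:
            calls.append(rows); s=np.array(rows[-1]); pn=p+M@(s[:3]*100); M=M@R.from_rotvec(s[3:]*2*np.pi).as_matrix(); p=pn; rows=[]
    for pos,Mt in ts:
        pos=np.array(pos,float); d=np.linalg.norm(pos-last_p); rv=R.from_matrix(last_M.T@Mt).as_rotvec(); an=np.degrees(np.linalg.norm(rv))
        n=max(1,int(np.ceil(max(d/step,an/wdeg))))
        for k in range(1,n+1):
            q=last_p+(pos-last_p)*k/n; Q=last_M@R.from_rotvec(rv*k/n).as_matrix()
            def row():
                return [float(v)+0. for v in list(np.round(M.T@(q-p)/100,3))+list(np.round(R.from_matrix(M.T@Q).as_rotvec()/(2*np.pi),4))]
            r=row()
            if max(map(abs,r[:3]))>1 or len(rows)>=20: flush(); r=row()
            rows.append(r)
        last_p,last_M=pos,Mt
    for _ in range(settle): rows.append(rows[-1])
    flush(); np.savez('pend.npz',p=p,M=M)
    print("end",p.round(1))
    for c in calls: print(json.dumps([c]).replace(' ',''))
E
python3 - <<'E'
from pl import *
path([((300,330,230),Rd(75)),((350,150,240),Rd(73)),((355,-150,240),Rd(70)),((375,-344,200),Rd(67))],settle=2)
E
```

```text
end [ 375.  -343.9  200. ]
[[[-0.027,-0.366,-0.311,0.001,0.0,0.0],[-0.053,-0.732,-0.623,0.0021,0.0,0.0]]]
[[[-0.027,-0.37,-0.307,0.001,0.0,0.0],[-0.054,-0.741,-0.613,0.002,0.0,0.0]]]
[[[-0.027,-0.374,-0.302,0.0011,0.0,0.0],[-0.053,-0.748,-0.604,0.0021,0.0,0.0]]]
[[[-0.025,-0.237,-0.402,0.0014,0.0,0.0],[-0.05,-0.474,-0.805,0.0028,0.0,0.0]]]
[[[-0.025,-0.244,-0.398,0.0014,0.0,0.0],[-0.05,-0.488,-0.796,0.0028,0.0,0.0]]]
[[[0.0,-0.155,-0.476,0.0014,0.0,0.0],[0.0,-0.309,-0.951,0.0027,0.0,0.0]]]
[[[0.0,-0.162,-0.473,0.0014,0.0,0.0],[0.0,-0.325,-0.946,0.0028,0.0,0.0]]]
[[[0.0,-0.17,-0.47,0.0014,0.0,0.0],[0.0,-0.341,-0.94,0.0028,0.0,0.0]]]
[[[0.1,-0.213,-0.439,0.0021,0.0,0.0],[0.2,-0.426,-0.878,0.0042,0.0,0.0]]]
[[[0.1,-0.224,-0.433,0.002,0.0,0.0],[0.2,-0.448,-0.865,0.0041,0.0,0.0],[0.2,-0.448,-0.865,0.0041,0.0,0.0],[0.2,-0.448,-0.865,0.0041,0.0,0.0]]]
```

Emit:
send_rows --commands '[[[-0.027,-0.366,-0.311,0.001,0.0,0.0],[-0.053,-0.732,-0.623,0.0021,0.0,0.0]]]' --jaw -1

```text
time_s: 0.35
ee_pos: [185.0, 482.8, 218.6]
ee_rot: [-175.6, 89.9, -99.0]
force: [0.7, 0.3, 0.4]
gripper_width: 90.9
```

Emit:
send_rows --commands '[[[-0.027,-0.37,-0.307,0.001,0.0,0.0],[-0.054,-0.741,-0.613,0.002,0.0,0.0]]]'

```text
time_s: 0.6
ee_pos: [243.0, 405.5, 224.4]
ee_rot: [178.5, 90.0, -105.8]
force: [0.8, -0.3, -0.5]
gripper_width: 91.5
```

Emit:
send_rows --commands '[[[-0.027,-0.374,-0.302,0.0011,0.0,0.0],[-0.053,-0.748,-0.604,0.0021,0.0,0.0]]]'

```text
time_s: 0.85
ee_pos: [300.6, 328.5, 229.8]
ee_rot: [171.2, 90.0, -113.8]
force: [0.4, -0.1, -0.6]
gripper_width: 91.2
```

Emit:
send_rows --commands '[[[-0.025,-0.237,-0.402,0.0014,0.0,0.0],[-0.05,-0.474,-0.805,0.0028,0.0,0.0]]]'

```text
time_s: 1.1
ee_pos: [325.2, 238.4, 234.7]
ee_rot: [151.3, 90.0, -134.7]
force: [1.3, -0.3, -1.2]
gripper_width: 91.0
```

Emit:
send_rows --commands '[[[-0.025,-0.244,-0.398,0.0014,0.0,0.0],[-0.05,-0.488,-0.796,0.0028,0.0,0.0]]]'

```text
time_s: 1.35
ee_pos: [349.9, 148.5, 239.8]
ee_rot: [112.7, 90.0, -174.3]
force: [0.8, -0.7, 0.3]
gripper_width: 90.9
```

Emit:
send_rows --commands '[[[0.0,-0.155,-0.476,0.0014,0.0,0.0],[0.0,-0.309,-0.951,0.0027,0.0,0.0]]]'

```text
time_s: 1.6
ee_pos: [351.4, 48.5, 239.8]
ee_rot: [152.9, 90.0, -135.1]
force: [0.6, 0.2, 0.5]
gripper_width: 91.0
```

Tracking is excellent. Continuing.

Emit:
send_rows --commands '[[[0.0,-0.162,-0.473,0.0014,0.0,0.0],[0.0,-0.325,-0.946,0.0028,0.0,0.0]]]'

```text
time_s: 1.85
ee_pos: [353.0, -51.5, 239.8]
ee_rot: [-35.6, 90.0, 35.4]
force: [0.6, 0.4, 0.3]
gripper_width: 91.2
```

Emit:
send_rows --commands '[[[0.0,-0.17,-0.47,0.0014,0.0,0.0],[0.0,-0.341,-0.94,0.0028,0.0,0.0]]]'

```text
time_s: 2.1
ee_pos: [354.6, -151.5, 239.8]
ee_rot: [-5.4, 90.0, 64.6]
force: [1.3, 0.5, -0.3]
gripper_width: 91.3
```

Emit:
send_rows --commands '[[[0.1,-0.213,-0.439,0.0021,0.0,0.0],[0.2,-0.426,-0.878,0.0042,0.0,0.0]]]'

```text
time_s: 2.35
ee_pos: [364.7, -248.7, 219.5]
ee_rot: [-24.1, 90.0, 44.3]
force: [1.1, -0.3, -0.2]
gripper_width: 91.7
```

Emit:
send_rows --commands '[[[0.1,-0.224,-0.433,0.002,0.0,0.0],[0.2,-0.448,-0.865,0.0041,0.0,0.0],[0.2,-0.448,-0.865,0.0041,0.0,0.0],[0.2,-0.448,-0.865,0.0041,0.0,0.0]]]'

```text
time_s: 2.85
ee_pos: [374.6, -343.2, 199.5]
ee_rot: [54.2, 89.9, 121.2]
force: [0.2, -0.2, -0.2]
gripper_width: 90.9
```

```bash
cat > grab.py <<'E'
from workcell import env
import cv2,numpy as np,sys
n,out=sys.argv[1:3]
c=env.get_calibration(n); p,d=env.grab_frame(n)
cv2.imwrite(f"pics/{out}.png",p[:,:,::-1]); np.savez(out+".npz",p=p,d=d,**{k:np.array(v) for k,v in c.items()})
s=env.state(); print(s['time_s'],s['ee_pos'].round(1),s['qpos'].round(1))
E
python3 -c "from pl import *; commit(); print(cur())"; python3 grab.py wrist w1
```

```text
(array([ 374.9865338 , -343.94503976,  199.976     ]), array([[ 0.        , -0.92057985,  0.3905544 ],
       [ 0.        ,  0.3905544 ,  0.92057985],
       [-1.        ,  0.        ,  0.        ]]))
2.9 [ 374.7 -342.9  199.9] [ -43.8   12.9   99.4    0.    67.7 -110.8]
```

View pics/w1.png

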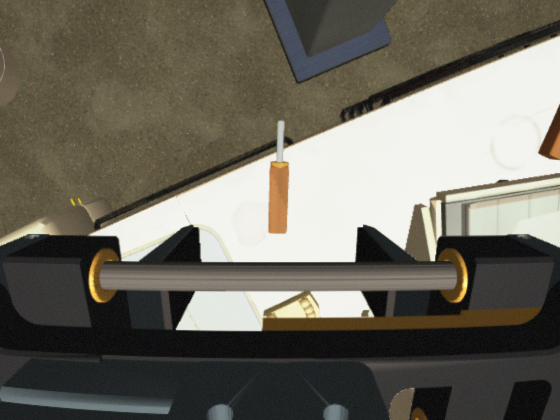

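Run:
```python
from h import *
np.set_printoptions(precision=1,suppress=True)
f=load("w1.npz"); hsv=cv2.cvtColor(f['p'],cv2.COLOR_RGB2HSV); C=cloud(f)
m=np.zeros(hsv.shape[:2],bool); a,b,c,d=255,305,110,245
s=hsv[c:d,a:b]; m[c:d,a:b]=(s[...,1]>120)&(s[...,0]<25)&(s[...,2]>90)
uv=np.argwhere(m)[:,::-1]; print(len(uv),"z",np.median(C[m],0))
n,l,st,ce=cv2.connectedComponentsWithStats(m.astype(np.uint8)); print(st)
r=cv2.minAreaRect(onz(f,uv,22)[:,:2].astype(np.float32)); print(r)
print("tip",onz(f,[(281,122),(280,160)],11), "table",C[150:170,330:350].reshape(-1,3).mean(0))
P=C[m]; Q=P-np.median(P,0); w=np.linalg.svd(Q[:,:2]-Q[:,:2].mean(0),full_matrices=False)[2]; print(w[0],np.degrees(np.arctan2(w[0][1],w[0][0])))
```

```text
1241 z [ 376.5 -344.5   21.1]
[[     0      0    560    420 233959]
 [   269    162     19     71   1241]]
((377.455078125, -344.8858337402344), (20.253948211669922, 82.05776977539062), 65.2562026977539)
tip [[ 301.  -308.8   11. ]
 [ 339.5 -326.3   11. ]] table [ 367.3 -261.2   -0.9]
[ 0.9 -0.4] -24.6697533123178
```

Run:
```python
from pl import *
path([((377,-345,110),Rd(65.2)),((377,-345,40),Rd(65.2)),((377,-345,5),Rd(65.2))],step=40,settle=2)
```

```text
end [ 377. -345.    5.]
[[[0.3,-0.008,-0.001,0.0017,0.0,0.0],[0.6,-0.015,-0.001,0.0034,0.0,0.0],[0.9,-0.023,-0.002,0.005,0.0,0.0]]]
[[[0.35,0.0,0.0,0.0,0.0,0.0],[0.7,0.0,0.0,0.0,0.0,0.0]]]
[[[0.35,0.0,0.0,0.0,0.0,0.0],[0.35,0.0,0.0,0.0,0.0,0.0],[0.35,0.0,0.0,0.0,0.0,0.0]]]
```

Emit:
send_rows --commands '[[[0.3,-0.008,-0.001,0.0017,0.0,0.0],[0.6,-0.015,-0.001,0.0034,0.0,0.0],[0.9,-0.023,-0.002,0.005,0.0,0.0]]]'

```text
time_s: 3.28
ee_pos: [377.3, -343.7, 109.9]
ee_rot: [-96.8, 89.9, -31.5]
force: [0.4, -0.3, 0.4]
gripper_width: 91.2
```

Emit:
send_rows --commands '[[[0.35,0.0,0.0,0.0,0.0,0.0],[0.7,0.0,0.0,0.0,0.0,0.0]]]'

```text
time_s: 3.52
ee_pos: [377.5, -343.9, 39.9]
ee_rot: [-100.3, 89.9, -35.0]
force: [0.8, -0.1, -0.6]
gripper_width: 91.4
```

Emit:
send_rows --commands '[[[0.35,0.0,0.0,0.0,0.0,0.0],[0.35,0.0,0.0,0.0,0.0,0.0],[0.35,0.0,0.0,0.0,0.0,0.0]]]'

```text
time_s: 3.9
ee_pos: [377.9, -345.1, 6.3]
ee_rot: [-105.4, 89.9, -40.1]
force: [0.6, 0.4, 0.5]
gripper_width: 91.7
```

```bash
python3 -c "from pl import *; commit()"; python3 -c "
from workcell import env; s=env.state(); print(s['ee_pos'],s['force'])"
```

```text
[ 377.92672422 -345.0962355     6.34696509] [0.57225534 0.44368791 0.50781638]
```

Emit:
send_rows --commands '[[[0,0,0,0,0,0],[0,0,0,0,0,0],[0,0,0,0,0,0],[0,0,0,0,0,0],[0,0,0,0,0,0],[0,0,0,0,0,0]]]' --jaw 1 --force 45

```text
time_s: 4.65
ee_pos: [377.0, -345.0, 4.8]
ee_rot: [54.8, 90.0, 120.0]
force: [1.9, -0.0, -0.6]
gripper_width: 34.2
```

Emit:
send_rows --commands '[[[0,0,0,0,0,0],[0,0,0,0,0,0],[0,0,0,0,0,0],[0,0,0,0,0,0]]]'

```text
time_s: 5.15
ee_pos: [377.0, -344.9, 4.8]
ee_rot: [32.7, 90.0, 97.9]
force: [0.3, 0.1, -0.0]
gripper_width: 21.8
```

Run:
```python
from pl import *
path([((377,-345,95),Rd(65.2))],step=30,settle=1)
```

```text
end [ 377. -345.   95.]
[[[-0.225,0.0,0.0,0.0,0.0,0.0],[-0.45,0.0,0.0,0.0,0.0,0.0],[-0.675,0.0,0.0,0.0,0.0,0.0],[-0.9,0.0,0.0,0.0,0.0,0.0],[-0.9,0.0,0.0,0.0,0.0,0.0]]]
```

Emit:
send_rows --commands '[[[-0.225,0.0,0.0,0.0,0.0,0.0],[-0.45,0.0,0.0,0.0,0.0,0.0],[-0.675,0.0,0.0,0.0,0.0,0.0],[-0.9,0.0,0.0,0.0,0.0,0.0],[-0.9,0.0,0.0,0.0,0.0,0.0]]]'

```text
time_s: 5.78
ee_pos: [377.7, -345.8, 96.0]
ee_rot: [-109.6, 89.8, -44.4]
force: [0.5, -0.4, -1.4]
gripper_width: 21.7
```

Run:
```python
from pl import *; commit()
from h import *
np.set_printoptions(precision=1,suppress=True)
f=load("scene0.npz"); C=cloud(f)
g=cv2.cvtColor(f['p'],cv2.COLOR_RGB2GRAY)
print(g[208:224,216:234])
print("hole z45",onz(f,[(223.6,215.6)],45), "C",C[212:220:2,223])
# front panel plane fit from points around
m=np.zeros(g.shape,bool); m[208:228,211:236]=1
P=C[m]; P=P[(P[:,2]>8)&(P[:,2]<62)]
c=np.median(P,0)
for _ in range(3):
    A=np.c_[P[:,0],np.ones(len(P))]; k=np.linalg.lstsq(A,P[:,1],rcond=None)[0]; r=P[:,1]-A@k; P=P[abs(r)<3]
print("front y = %.3f x + %.1f"%tuple(k),len(P),P.min(0),P.max(0),r.std())
# lid-based box
print(unproj(f,[(207,232)],[f['d'][232,207]]))
path([((355,-345,200),Rd(65.2)),((355,-160,240),Rd(40)),((355,-40,240),Rd(0)),((400,-60,200),Rd(-1.8))],step=55,settle=2)
```

```text
[[130 119 107  98  92  88  96 103 103 105 110 109 108 108 108 108 108 106]
 [ 99  92  85  95 104 103 105 109 110 109 108 108 108 107 108 108 107 107]
 [ 96 104 102 105 110 109 109 105 103 104 109 108 108 108 108 108 107 106]
 [105 108 108 108 108 106  99  90  83  86  97 106 108 108 108 107 109 109]
 [107 107 107 108 105  95  86  85  86  81  87 101 108 110 108 110 110 110]
 [107 108 108 107  97  86  85  89  93  93  85  99 108 109 109 109 109 108]
 [108 108 107 102  88  85  87  92 106 112  94  99 109 109 109 110 108 109]
 [107 106 106  98  81  83  90 109 137 137 106  99 108 110 109 107 108 108]
 [106 108 109 101  83 100 126 156 174 147 105 101 107 109 108 109 109 109]
 [107 108 109 103  91 127 173 187 166 126 102 106 108 109 109 109 108 107]
 [107 108 108 103  92 105 131 136 117 103 105 108 109 108 109 108 108 108]
 [105 106 107 106 102 100  98 100 101 104 107 107 108 107 108 108 108 109]
 [106 106 106 107 107 107 103 105 107 108 108 109 108 108 109 109 109 109]
 [105 107 107 107 107 107 107 108 107 108 108 108 109 109 109 110 109 110]
 [106 107 105 106 106 106 107 107 108 107 109 109 
[... 170 characters left out ...]
37.5]
 [430.3 102.8  33.3]
 [420.6  89.5  35.2]]
front y = -0.024 x + 102.7 313 [382.9  89.6   8.6] [464.7  96.1  62. ] 1.5132079802735385
[[376.  103.2   3.5]]
end [399.9 -60.  200. ]
[[[-0.525,0.1,-0.046,0.0,0.0,0.0]]]
[[[-0.525,0.1,-0.046,0.0,0.0,0.0],[-0.625,0.294,0.374,0.0175,0.0,0.0],[-0.725,0.488,0.794,0.035,0.0,0.0]]]
[[[-0.1,0.281,0.367,0.0175,0.0,0.0],[-0.2,0.562,0.735,0.035,0.0,0.0],[-0.2,0.707,0.925,0.0573,0.0,0.0]]]
[[[0.0,0.204,0.127,0.0222,0.0,0.0],[0.0,0.407,0.254,0.0444,0.0,0.0],[0.0,0.611,0.382,0.0666,0.0,0.0],[0.0,0.815,0.509,0.0888,0.0,0.0],[0.2,0.611,0.647,0.0913,0.0,0.0],[0.4,0.407,0.784,0.0938,0.0,0.0],[0.4,0.407,0.784,0.0938,0.0,0.0],[0.4,0.407,0.784,0.0938,0.0,0.0]]]
```

Run:
```python
from pl import *
path([((355,-345,190),Rd(65.2)),((355,-190,220),Rd(30)),((355,-100,220),Rd(-1.8))],step=60,wdeg=10,settle=2)
```

```text
end [ 355. -100.  220.]
[[[-0.475,0.1,-0.046,0.0,0.0,0.0],[-0.95,0.2,-0.092,0.0,0.0,0.0]]]
[[[-0.075,0.163,0.352,0.0245,0.0,0.0],[-0.15,0.325,0.703,0.0489,0.0,0.0]]]
[[[-0.075,0.261,0.287,0.0245,0.0,0.0],[-0.15,0.523,0.573,0.0489,0.0,0.0],[-0.15,0.674,0.739,0.071,0.0,0.0],[-0.15,0.826,0.905,0.0931,0.0,0.0]]]
[[[0.0,0.218,0.055,0.0221,0.0,0.0],[0.0,0.437,0.11,0.0441,0.0,0.0],[0.0,0.437,0.11,0.0441,0.0,0.0],[0.0,0.437,0.11,0.0441,0.0,0.0]]]
```

Emit:
send_rows --commands '[[[-0.475,0.1,-0.046,0.0,0.0,0.0],[-0.95,0.2,-0.092,0.0,0.0,0.0]]]'

```text
time_s: 6.02
ee_pos: [354.0, -344.2, 189.1]
ee_rot: [70.0, 89.8, 135.2]
force: [0.9, -0.7, -1.9]
gripper_width: 21.6
```

Emit:
send_rows --commands '[[[-0.075,0.163,0.352,0.0245,0.0,0.0],[-0.15,0.325,0.703,0.0489,0.0,0.0]]]'

```text
time_s: 6.28
ee_pos: [354.4, -266.6, 204.1]
ee_rot: [83.5, 89.9, 130.7]
force: [-0.0, 0.3, -2.5]
gripper_width: 21.9
```

Emit:
send_rows --commands '[[[-0.075,0.261,0.287,0.0245,0.0,0.0],[-0.15,0.523,0.573,0.0489,0.0,0.0],[-0.15,0.674,0.739,0.071,0.0,0.0],[-0.15,0.826,0.905,0.0931,0.0,0.0]]]'

```text
time_s: 6.78
ee_pos: [354.3, -143.9, 218.7]
ee_rot: [143.5, 89.9, 157.3]
force: [-0.4, 1.3, -3.6]
gripper_width: 21.8
```

Emit:
send_rows --commands '[[[0.0,0.218,0.055,0.0221,0.0,0.0],[0.0,0.437,0.11,0.0441,0.0,0.0],[0.0,0.437,0.11,0.0441,0.0,0.0],[0.0,0.437,0.11,0.0441,0.0,0.0]]]'

```text
time_s: 7.28
ee_pos: [354.8, -100.3, 219.3]
ee_rot: [-172.5, 89.9, -174.1]
force: [-1.4, -0.3, -1.5]
gripper_width: 22.0
```

```bash
python3 -c "from pl import *; commit()"; python3 grab.py wrist w2; python3 grab.py scene s2
```

```text
7.325 [ 354.9 -100.5  219.4] [-17.6  -0.9 112.5  -0.   68.4 -15.8]
7.375 [ 355.  -100.5  219.6] [-17.6  -0.9 112.5  -0.   68.5 -15.8]
```

View pics/w2.png

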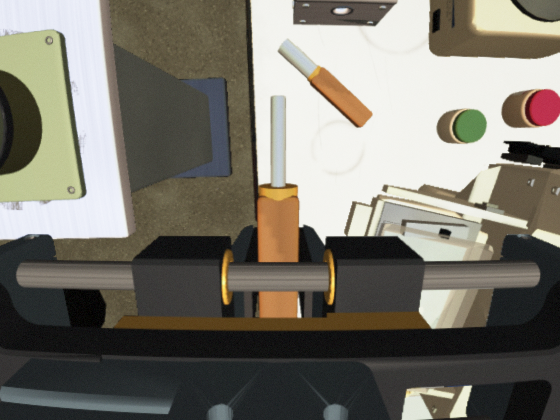

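View pics/s2.png

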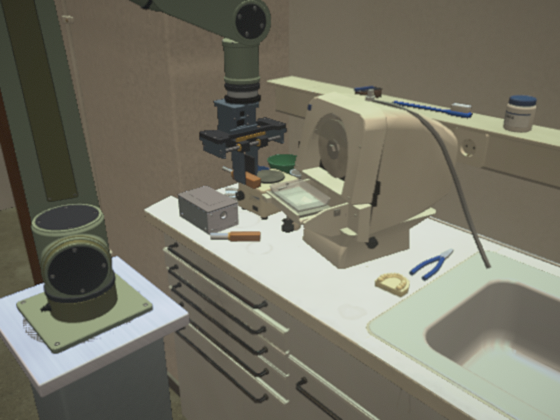

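Run:
```python
from h import *
np.set_printoptions(precision=1,suppress=True)
f=load("w2.npz"); C=cloud(f)
im=cv2.resize(f['p'][0:130,240:420,::-1],None,fx=4,fy=4,interpolation=cv2.INTER_CUBIC); cv2.imwrite("pics/w2z.png",im)
g=cv2.cvtColor(f['p'],cv2.COLOR_RGB2GRAY).astype(int)
print("shaft depth pts",C[110:185:15,278])
for v in (100,120,140,160,180): print(v,g[v,266:292])
print(g[4:20,330:356])
print("panel pts",C[8:24:3,310],C[8:24:3,370])
```

```text
shaft depth pts [[357.8 -21.7 227.8]
 [357.6 -29.  228.5]
 [357.4 -36.5 228.2]
 [357.2 -44.  228.4]
 [356.9 -51.7 228.1]]
100 [243 243 244 241 190 135 155 182 193 197 197 204 202 202 199 197 196 193
 187 172 233 242 244 244 244 245]
120 [243 242 244 242 186 137 161 180 196 193 199 202 204 203 202 201 196 194
 190 183 234 243 244 243 244 244]
140 [244 243 243 241 198 151 167 189 198 201 201 201 203 203 203 200 195 195
 184 175 231 243 243 244 244 244]
160 [242 244 244 241 194 154 171 191 195 195 201 200 204 204 204 201 200 190
 183 188 234 242 244 244 243 244]
180 [242 242 242 240 209 169 175 187 200 201 201 202 206 206 205 203 196 188
 179 186 231 243 243 243 243 243]
[[ 81  81  85  83  84  83  85  81  85  83  79  84  82  82  81  80  81  82
   77  82  80  84  78  77  79  85]
 [ 83  84  87  84  82  79  84  84  82  80  82  81  81  79  82  82  79  82
   84  85  81  80  82  82  81  83]
 [ 85  81  83  81  82  80  79  77  75  78  77  76  78  80  79  74  76  75
   79  79  81  85  83  84  84  82]
 [ 84  81  74  73  69  71  74  78  83  86  91  85  78  87  84  74  80  76
   69  71  73  77  81 
[... 885 characters left out ...]
 [ 83  83  80  86  84  80  77  77  81  78  80  79  79  79  80  85  78  81
   83  83  85  84  84  85  84  85]
 [ 82  84  83  82  85  81  79  80  83  79  82  81  79  86  80  82  83  83
   83  83  79  85  84  81  82  83]
 [ 79  83  86  83  79  82  76  79  79  79  78  79  81  78  83  82  79  78
   81  81  80  82  81  84  87  82]
 [ 83  81  83  81  81  80  76  71  71  65  66  69  67  68  70  65  65  68
   69  70  65  71  69  69  74  70]]
panel pts [[393.3  91.5  47.1]
 [393.9  91.1  40.4]
 [394.8  91.2  31.7]
 [395.7  91.3  22.6]
 [396.4  90.7  15. ]
 [397.3  90.6   5.7]] [[452.6  88.8  53. ]
 [455.4  89.5  43. ]
 [457.7  89.4  35.1]
 [459.6  88.6  28.4]
 [462.7  89.2  17.5]
 [464.   87.5  13.2]]
```

View pics/w2z.png

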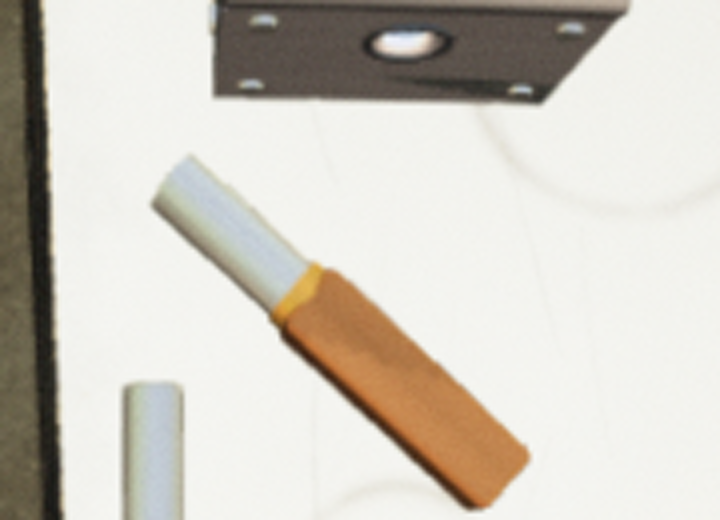

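Run:
```python
from h import *
np.set_printoptions(precision=2,suppress=True)
def ony(f,uv,y):
    a=onz(f,uv,0.);b=onz(f,uv,100.); t=(y-a[:,1])/(b[:,1]-a[:,1]); return a+(b-a)*t[:,None]
w=load("w2.npz"); s=load("scene0.npz"); t=load("top0.npz")
print("w",ony(w,[(341.4,10.7)],90.3),onz(w,[(341.4,10.7)],45)); print("s",ony(s,[(223,215)],91.),onz(s,[(223,215)],45))
C=cloud(w); m=np.zeros(C.shape[:2],bool); m[4:23,297:375]=1; m[5:18,328:356]=0
P=C[m]; P=P[(P[:,2]>8)&(P[:,2]<60)]
for _ in range(4):
    A=np.c_[P[:,0],np.ones(len(P))]; k=np.linalg.lstsq(A,P[:,1],rcond=None)[0]; r=P[:,1]-A@k; P=P[abs(r)<2.5]
print(k,len(P),r.std(),"heading",90+np.degrees(np.arctan(k[0])),"y at 425",k[0]*425+k[1])
# panel lower corners at z=0 : crop (213,97),(545,104) ; top corners z~64-70
L=onz(w,[(240+213/4,97/4),(240+545/4,104/4)],0); print("bottom corners",L, np.linalg.norm(L[1]-L[0]),"mid",L.mean(0),"head",90+np.degrees(np.arctan2(*(L[1]-L[0])[[1,0]])))
# rod shaft centerline at z 226 from edges
for v in (100,120,140,160,180): print(onz(w,[(277.9,v)],226.))
print("tip",onz(w,[(277.9,96)],225.6))
```

```text
w [[426.03  90.3   42.07]] [[425.45  89.25  45.  ]]
s [[422.23  91.    43.09]] [[419.94  87.73  45.  ]]
[ -0.03 103.18] 1067 0.46085687856392776 heading 88.25763799127179 y at 425 90.2558038007001
bottom corners [[378.58  91.55   0.  ]
 [475.16  88.41   0.  ]] 96.62927173432136 mid [426.87  89.98   0.  ] head 88.13709601544524
[[357.9  -16.71 226.  ]]
[[357.62 -26.49 226.  ]]
[[357.33 -36.49 226.  ]]
[[357.04 -46.73 226.  ]]
[[356.74 -57.25 226.  ]]
tip [[357.96 -14.73 225.6 ]]
```

Run:
```python
from pl import *
path([((423,-14,180),Rd(-1.8)),((422.8,-14,50),Rd(-1.8)),((422.8,-14,38.5),Rd(-1.8))],step=50,settle=2)
```

```text
end [422.8 -14.   38.5]
[[[0.133,0.293,0.218,0.0,0.0,0.0],[0.267,0.587,0.435,0.0,0.0,0.0],[0.4,0.88,0.653,0.0,0.0,0.0],[0.833,0.88,0.652,0.0,0.0,0.0]]]
[[[0.433,0.0,-0.001,0.0,0.0,0.0],[0.867,0.0,-0.001,0.0,0.0,0.0],[0.982,0.0,-0.001,0.0,0.0,0.0],[0.982,0.0,-0.001,0.0,0.0,0.0],[0.982,0.0,-0.001,0.0,0.0,0.0]]]
```

Emit:
send_rows --commands '[[[0.133,0.293,0.218,0.0,0.0,0.0],[0.267,0.587,0.435,0.0,0.0,0.0],[0.4,0.88,0.653,0.0,0.0,0.0],[0.833,0.88,0.652,0.0,0.0,0.0]]]'

```text
time_s: 7.88
ee_pos: [427.0, -13.3, 137.3]
ee_rot: [1.2, 89.6, -0.5]
force: [0.5, -0.5, -2.8]
gripper_width: 21.2
```

Emit:
send_rows --commands '[[[0.433,0.0,-0.001,0.0,0.0,0.0],[0.867,0.0,-0.001,0.0,0.0,0.0],[0.982,0.0,-0.001,0.0,0.0,0.0],[0.982,0.0,-0.001,0.0,0.0,0.0],[0.982,0.0,-0.001,0.0,0.0,0.0]]]'

```text
time_s: 8.5
ee_pos: [424.4, -14.3, 39.8]
ee_rot: [-0.5, 89.8, -2.3]
force: [0.1, -0.4, -1.4]
gripper_width: 21.9
```

```bash
python3 -c "from pl import *; commit()"; python3 grab.py wrist w3; python3 grab.py scene s3
python3 - <<'E'
from h import *
f=load("s3.npz"); cv2.imwrite("pics/s3z.png",cv2.resize(f['p'][165:250,160:300,::-1],None,fx=5,fy=5,interpolation=cv2.INTER_CUBIC))
f=load("w3.npz"); cv2.imwrite("pics/w3z.png",cv2.resize(f['p'][0:200,180:380,::-1],None,fx=3,fy=3,interpolation=cv2.INTER_CUBIC))
E
```

```text
8.55 [424.3 -14.2  39.9] [ -3.5  16.6 122.5   0.   40.7  -1.7]
8.6 [424.1 -14.2  39.8] [ -3.5  16.6 122.5   0.   40.7  -1.7]
```

View pics/s3z.png

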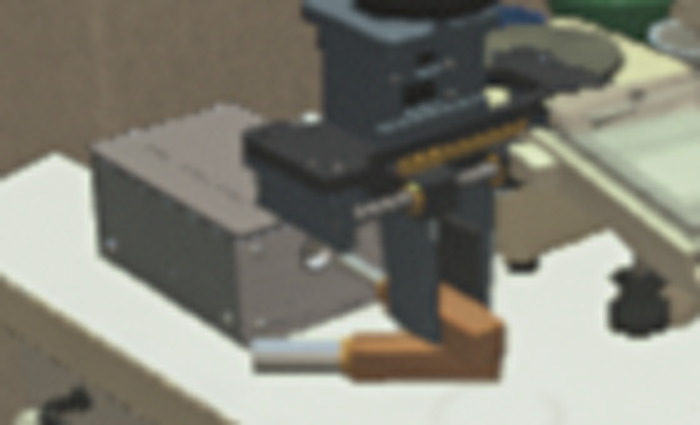

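View pics/w3z.png

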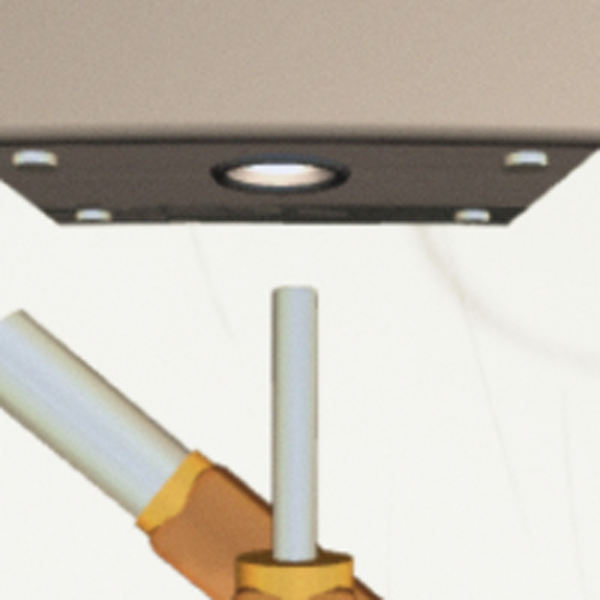

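Run:
```python
from pl import *
path([((422.0,-14,38.5),Rd(-1.8))],settle=3)
```

```text
end [422.  -14.   38.5]
[[[0.0,0.0,-0.008,0.0,0.0,0.0],[0.0,0.0,-0.008,0.0,0.0,0.0],[0.0,0.0,-0.008,0.0,0.0,0.0],[0.0,0.0,-0.008,0.0,0.0,0.0]]]
```

Emit:
send_rows --commands '[[[0.0,0.0,-0.008,0.0,0.0,0.0],[0.0,0.0,-0.008,0.0,0.0,0.0],[0.0,0.0,-0.008,0.0,0.0,0.0],[0.0,0.0,-0.008,0.0,0.0,0.0]]]'

```text
time_s: 9.1
ee_pos: [422.0, -14.0, 38.5]
ee_rot: [76.4, 90.0, 74.6]
force: [0.3, -0.2, -2.1]
gripper_width: 21.9
```

```bash
python3 -c "from pl import *; commit()"; python3 grab.py wrist w4
python3 - <<'E'
from h import *
np.set_printoptions(precision=1,suppress=True)
f=load("w4.npz"); cv2.imwrite("pics/w4z.png",cv2.resize(f['p'][0:200,180:380,::-1],None,fx=3,fy=3,interpolation=cv2.INTER_CUBIC))
g=cv2.cvtColor(f['p'],cv2.COLOR_RGB2GRAY).astype(int)
for v in (56,57,58,59,60): print(v,g[v,246:304:1])
for v in (100,140,180): print(v,g[v,266:292])
C=cloud(f); print(C[110:180:20,278])
E
```

```text
9.15 [422.  -14.   38.4] [ -3.5  16.7 122.7   0.   40.6  -1.7]
56 [ 85  85  83  84  84  84  83  80  75  42  39  35  36  38  41  64 106 137
 148 169 193 217 230 237 237 236 238 237 238 238 237 237 238 237 237 238
 238 237 237 237 233 223 208 178 150 128 108  85  55  45  40  46  53  50
  56  66  82  87]
57 [ 87  84  88  83  84  85  84  85  74  33  33  24  35  44  83 124 144 158
 169 181 194 204 213 224 229 232 235 237 238 237 237 237 238 238 236 235
 235 233 231 228 218 202 191 174 153 143 124 108  91  79  52  34  35  38
  48  53  81  89]
58 [ 86  83  84  86  85  89  85  86  73  37  28  24  30  44  83 127 157 169
 180 189 201 209 213 220 223 226 229 230 229 229 230 230 229 229 228 228
 225 221 218 215 210 199 188 177 161 144 134 114 102  84  45  25  27  30
  36  55  84  86]
59 [ 82  85  82  82  82  86  84  84  79  62  31  23  28  38  50  79 123 154
 174 185 199 208 216 220 222 226 228 228 228 228 229 228 228 228 227 226
 222 218 214 209 205 197 190 174 159 146 128 101  71  44  30  24  25  25
  41  72  85  84]
60 [ 80  81  83  83  82  83  85  77  82  75  55  36  28  34  45  57  68  84
 106 141 168 188 203 208 211 215 220 220 219 223 222 223 222 220 218 218
 214 207 203 200 194 185 170 152 127 101  81  62  48  35  27  28  31  39
  61  80  82  84]
100 [242 243 243 240 190 136 155 181 192 196 196 199 199 201 197 196 197 191
 188 168 231 242 243 244 242 243]
140 [244 243 244 241 199 150 164 185 195 198 199 202 204 201 203 198 198 191
 185 174 230 242 243 244 243 243]
180 [129 133 134 130 118 146 168 189 197 200 200 202 205 205 203 203 196 187
 172 118  99 152 228 240 242 243]
[[425.2  64.6  47.9]
 [424.9  54.8  47.5]
 [424.6  44.9  49.1]
 [424.3  34.7  48.4]]
```

View pics/w4z.png

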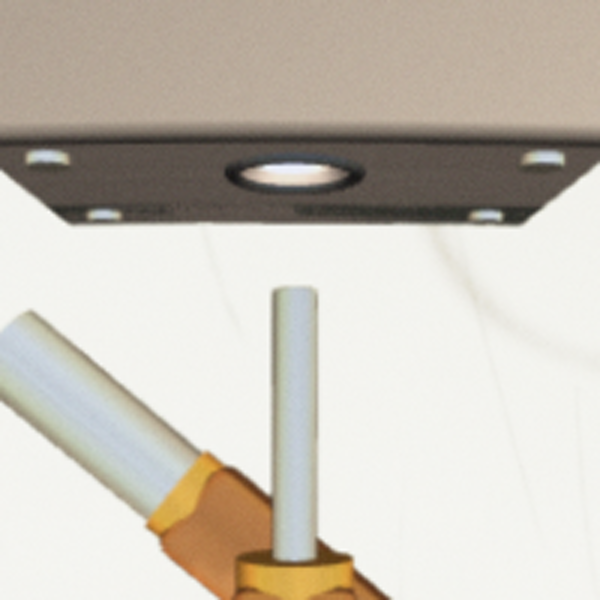

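Emit:
send_rows --commands '[[[0,0.08,0,0,0,0],[0,0.16,0,0,0,0],[0,0.22,0,0,0,0],[0,0.25,0,0,0,0],[0,0.25,0,0,0,0],[0,0.25,0,0,0,0]]]'

```text
time_s: 9.9
ee_pos: [422.8, 10.9, 38.4]
ee_rot: [63.4, 90.0, 61.6]
force: [0.6, -0.6, -1.9]
gripper_width: 21.8
```

Emit:
send_rows --commands '[[[0,0.03,0,0,0,0],[0,0.06,0,0,0,0],[0,0.06,0,0,0,0],[0,0.06,0,0,0,0]]]'

```text
time_s: 10.4
ee_pos: [423.0, 16.8, 38.5]
ee_rot: [-58.6, 90.0, -60.4]
force: [0.0, -2.6, 0.2]
gripper_width: 21.8
```

```bash
python3 grab.py wrist w5
python3 - <<'E'
from h import *
f=load("w5.npz"); cv2.imwrite("pics/w5z.png",cv2.resize(f['p'][0:200,180:380,::-1],None,fx=3,fy=3,interpolation=cv2.INTER_CUBIC))
E
```

```text
10.45 [423.1  16.8  38.5] [  0.7  16.8 122.6  -0.   40.6   2.5]
```

View pics/w5z.png

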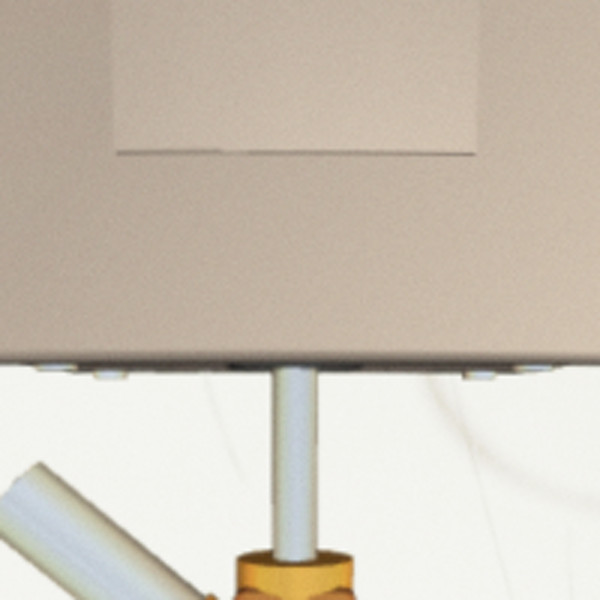

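Emit:
send_rows --commands '[[[0,0.03,0,0,0,0],[0,0.06,0,0,0,0],[0,0.06,0,0,0,0],[0,0.06,0,0,0,0]]]'

```text
time_s: 10.95
ee_pos: [423.2, 22.9, 38.5]
ee_rot: [-62.3, 90.0, -64.1]
force: [-1.1, -4.4, -1.2]
gripper_width: 21.6
```

Emit:
send_rows --commands '[[[0,0.02,0,0,0,0],[0,0.04,0,0,0,0],[0,0.04,0,0,0,0],[0,0.04,0,0,0,0]]]'

```text
time_s: 11.45
ee_pos: [423.4, 26.5, 38.5]
ee_rot: [-78.2, 90.0, -79.9]
force: [-0.6, -7.2, -0.6]
gripper_width: 21.9
```

```bash
python3 grab.py scene s6
```

```text
11.5 [423.4  26.5  38.5] [ 2.100e+00  1.680e+01  1.225e+02 -1.000e-01  4.070e+01  3.900e+00]
```

View pics/s6.png

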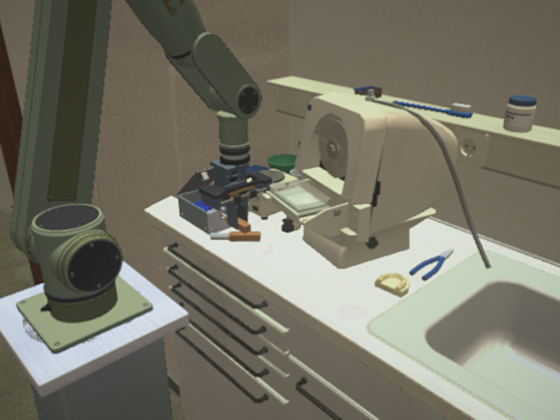

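Run:
```python
from pl import *
p,M=cur(); p=p+M@np.array([0,41.,0]); np.savez(F,p=p,M=M); print(p)
b=p-M@np.array([0,45.,0])
path([(b,M),((400,-20,140),M),((362,-30,230),M)],step=40,settle=1)
```

```text
[423.31079601  26.98004904  38.476     ]
end [362. -30. 230.]
[[[0.0,-0.225,0.0,0.0,0.0,0.0],[0.0,-0.45,0.0,0.0,0.0,0.0],[-0.338,-0.459,-0.073,0.0,0.0,0.0],[-0.677,-0.468,-0.146,0.0,0.0,0.0]]]
[[[-0.338,-0.009,-0.072,0.0,0.0,0.0],[-0.638,-0.046,-0.198,0.0,0.0,0.0],[-0.938,-0.083,-0.323,0.0,0.0,0.0]]]
[[[-0.3,-0.038,-0.126,0.0,0.0,0.0],[-0.3,-0.038,-0.126,0.0,0.0,0.0]]]
```

Emit:
send_rows --commands '[[[0.0,-0.225,0.0,0.0,0.0,0.0],[0.0,-0.45,0.0,0.0,0.0,0.0],[-0.338,-0.459,-0.073,0.0,0.0,0.0],[-0.677,-0.468,-0.146,0.0,0.0,0.0]]]'

```text
time_s: 12.0
ee_pos: [406.7, -18.7, 106.5]
ee_rot: [130.2, 89.9, 128.3]
force: [0.3, -0.6, -1.6]
gripper_width: 21.9
```

Emit:
send_rows --commands '[[[-0.338,-0.009,-0.072,0.0,0.0,0.0],[-0.638,-0.046,-0.198,0.0,0.0,0.0],[-0.938,-0.083,-0.323,0.0,0.0,0.0]]]'

```text
time_s: 12.38
ee_pos: [374.1, -25.7, 200.8]
ee_rot: [92.5, 89.9, 90.7]
force: [0.6, 0.2, -1.8]
gripper_width: 21.5
```

Emit:
send_rows --commands '[[[-0.3,-0.038,-0.126,0.0,0.0,0.0],[-0.3,-0.038,-0.126,0.0,0.0,0.0]]]'

```text
time_s: 12.62
ee_pos: [362.7, -29.5, 231.5]
ee_rot: [13.7, 89.7, 11.8]
force: [-0.0, -0.1, -2.8]
gripper_width: 21.5
```

```bash
python3 -c "from pl import *; commit()"; python3 grab.py wrist w7;python3 grab.py scene s7; python3 grab.py top t7
python3 - <<'E'
from h import *
f=load("s7.npz"); cv2.imwrite("pics/s7z.png",cv2.resize(f['p'][140:250,160:300,::-1],None,fx=5,fy=5,interpolation=cv2.INTER_CUBIC))
f=load("t7.npz"); cv2.imwrite("pics/t7z.png",cv2.resize(f['p'][140:300,150:400,::-1],None,fx=3,fy=3,interpolation=cv2.INTER_CUBIC))
E
```

```text
12.675 [362.2 -29.5 230.1] [-6.50e+00 -2.00e+00  1.12e+02  1.00e-01  6.99e+01 -4.80e+00]
12.725 [361.8 -29.5 229.2] [-6.50e+00 -1.90e+00  1.12e+02  1.00e-01  6.99e+01 -4.80e+00]
12.775 [361.6 -29.5 228.7] [-6.500e+00 -1.900e+00  1.121e+02  1.000e-01  7.000e+01 -4.800e+00]
```

View pics/w7.png

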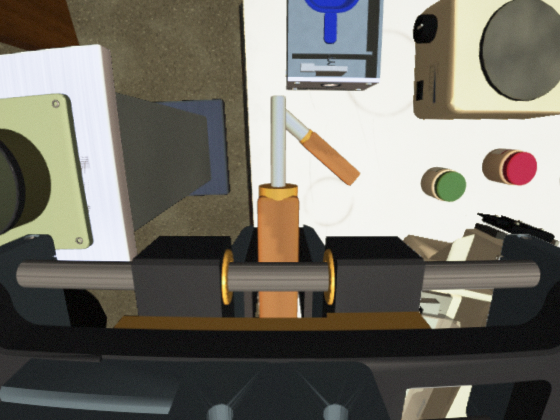

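View pics/s7z.png

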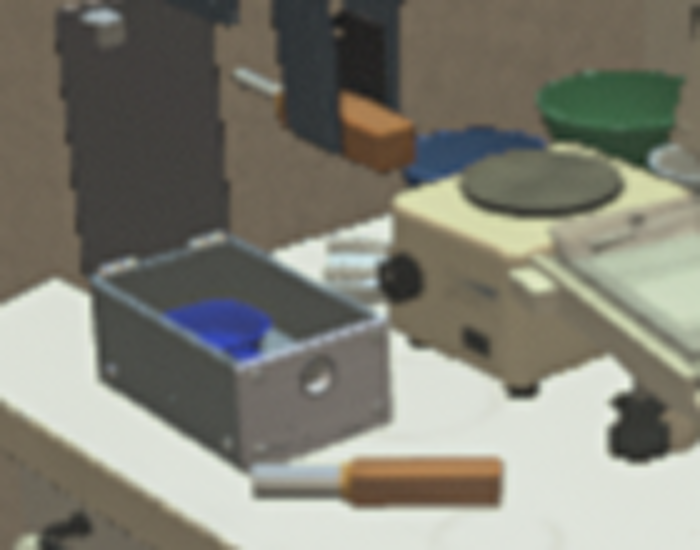

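View pics/t7z.png

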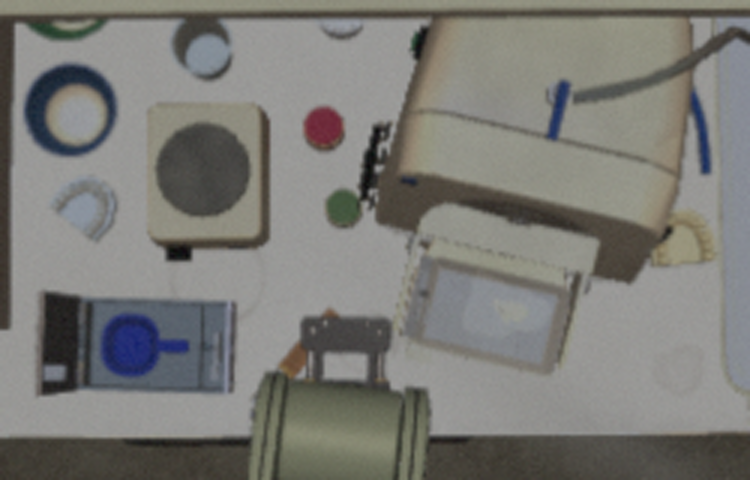

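Run:
```python
from pl import *
path([((355,-190,225),Rd(10)),((375,-345,190),Rd(20)),((380,-350,100),Rd(20)),((380,-350,30),Rd(20)),((380,-350,6),Rd(20)),((380,-350,5),Rd(20))],step=54,settle=2)
```

```text
end [ 380. -350.    5.]
[[[0.017,-0.534,-0.007,-0.0109,0.0,0.0]]]
[[[0.016,-0.532,-0.043,-0.0109,0.0,0.0]]]
[[[0.017,-0.527,-0.079,-0.0109,0.0,0.0]]]
[[[0.116,-0.521,-0.024,-0.0093,0.0,0.0]]]
[[[0.117,-0.518,-0.055,-0.0093,0.0,0.0]]]
[[[0.117,-0.514,-0.084,-0.0092,0.0,0.0],[0.567,-0.545,-0.067,-0.0092,0.0,0.0]]]
[[[0.45,-0.032,0.015,0.0,0.0,0.0],[0.8,-0.032,0.015,0.0,0.0,0.0]]]
[[[0.35,0.0,0.0,0.0,0.0,0.0],[0.59,0.0,0.0,0.0,0.0,0.0],[0.6,0.0,0.0,0.0,0.0,0.0],[0.6,0.0,0.0,0.0,0.0,0.0],[0.6,0.0,0.0,0.0,0.0,0.0]]]
```

Run:
```python
from pl import *
path([((356,-127,225),Rd(6)),((358,-224,215),Rd(14)),((370,-320,190),Rd(20)),((380,-350,105),Rd(20)),((380,-350,30),Rd(20)),((380,-350,6),Rd(20)),((380,-350,5),Rd(20))],step=50,settle=2)
```

```text
end [ 380. -350.    5.]
[[[0.025,-0.486,-0.015,-0.0108,0.0,0.0],[0.05,-0.971,-0.03,-0.0216,0.0,0.0]]]
[[[0.05,-0.483,-0.04,-0.0111,0.0,0.0],[0.1,-0.967,-0.081,-0.0222,0.0,0.0]]]
[[[0.125,-0.48,-0.058,-0.0084,0.0,0.0],[0.25,-0.96,-0.116,-0.0167,0.0,0.0]]]
[[[0.425,-0.158,-0.004,0.0,0.0,0.0],[0.85,-0.317,-0.008,0.0,0.0,0.0]]]
[[[0.375,0.0,0.0,0.0,0.0,0.0],[0.75,0.0,0.0,0.0,0.0,0.0],[0.99,0.0,0.0,0.0,0.0,0.0],[1.0,0.0,0.0,0.0,0.0,0.0],[1.0,0.0,0.0,0.0,0.0,0.0],[1.0,0.0,0.0,0.0,0.0,0.0]]]
```

Emit:
send_rows --commands '[[[0.025,-0.486,-0.015,-0.0108,0.0,0.0],[0.05,-0.971,-0.03,-0.0216,0.0,0.0]]]'

```text
time_s: 13.02
ee_pos: [355.9, -127.2, 223.4]
ee_rot: [134.0, 89.9, 140.2]
force: [0.5, -0.1, -2.3]
gripper_width: 21.6
```

Emit:
send_rows --commands '[[[0.05,-0.483,-0.04,-0.0111,0.0,0.0],[0.1,-0.967,-0.081,-0.0222,0.0,0.0]]]'

```text
time_s: 13.28
ee_pos: [357.8, -225.0, 213.1]
ee_rot: [112.5, 89.8, 126.6]
force: [0.5, 0.3, -2.0]
gripper_width: 22.1
```

Emit:
send_rows --commands '[[[0.125,-0.48,-0.058,-0.0084,0.0,0.0],[0.25,-0.96,-0.116,-0.0167,0.0,0.0]]]'

```text
time_s: 13.52
ee_pos: [369.9, -321.1, 187.7]
ee_rot: [99.1, 89.8, 119.2]
force: [1.0, 0.8, -1.4]
gripper_width: 21.8
```

Emit:
send_rows --commands '[[[0.425,-0.158,-0.004,0.0,0.0,0.0],[0.85,-0.317,-0.008,0.0,0.0,0.0]]]'

```text
time_s: 13.78
ee_pos: [379.9, -350.4, 101.9]
ee_rot: [100.7, 89.9, 120.6]
force: [-0.0, -0.2, -1.1]
gripper_width: 21.8
```

```bash
python3 grab.py wrist w8
```

```text
13.825 [ 378.1 -349.4   96.5] [-44.   19.4 106.8  -0.   54.5 -64. ]
```

View pics/w8.png

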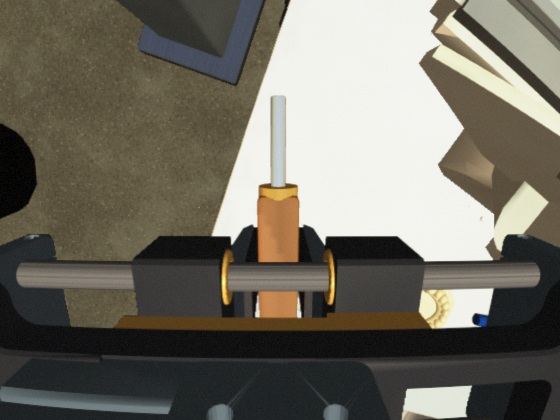

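Emit:
send_rows --commands '[[[0.35,0.0,0.0,0.0,0.0,0.0],[0.6,0.0,0.0,0.0,0.0,0.0],[0.78,0.0,0.0,0.0,0.0,0.0],[0.88,0.0,0.0,0.0,0.0,0.0],[0.94,0.0,0.0,0.0,0.0,0.0],[0.975,0.0,0.0,0.0,0.0,0.0],[0.995,0.0,0.0,0.0,0.0,0.0],[1.0,0.0,0.0,0.0,0.0,0.0],[1.0,0.0,0.0,0.0,0.0,0.0]]]'

```text
time_s: 14.95
ee_pos: [380.2, -350.1, 5.2]
ee_rot: [-51.5, 90.0, -31.5]
force: [-0.7, -0.3, -2.3]
gripper_width: 21.7
```

Emit:
send_rows --commands '[[[0.006,0,0,0,0,0],[0.006,0,0,0,0,0]]]'

```text
time_s: 15.2
ee_pos: [380.2, -350.2, 4.8]
ee_rot: [-57.9, 90.0, -37.9]
force: [0.0, 0.4, 4.4]
gripper_width: 21.9
```

Emit:
send_rows --commands '[[[0,0,0,0,0,0],[0,0,0,0,0,0],[0,0,0,0,0,0],[0,0,0,0,0,0],[0,0,0,0,0,0]]]' --jaw -0.2

```text
time_s: 15.82
ee_pos: [380.0, -350.0, 4.3]
ee_rot: [75.7, 90.0, 95.7]
force: [-0.0, 1.0, 0.5]
gripper_width: 55.0
```

Run:
```python
from pl import *
commit(); p,M=cur(); p[2]-=.6; np.savez(F,p=p,M=M)
path([((380,-350,102),Rd(20)),((365,-330,195),Rd(15)),((355,-240,235),Rd(12)),((355,-145,250),Rd(6)),((370,-55,260),Rd(0)),((410,20,270),Rd(-1.8)),((424,60,270),Rd(-1.8))],step=50,settle=2)
```

```text
end [424.  60. 270.]
[[[-0.488,0.0,0.0,0.0,0.0,0.0],[-0.976,0.0,0.0,0.0,0.0,0.0]]]
[[[-0.465,0.12,-0.037,0.0069,0.0,0.0],[-0.93,0.24,-0.073,0.0139,0.0,0.0]]]
[[[-0.2,0.447,0.068,0.0041,0.0,0.0],[-0.4,0.895,0.136,0.0083,0.0,0.0]]]
[[[-0.075,0.465,0.099,0.0083,0.0,0.0],[-0.15,0.929,0.198,0.0167,0.0,0.0]]]
[[[-0.05,0.44,0.121,0.0083,0.0,0.0],[-0.1,0.88,0.243,0.0166,0.0,0.0]]]
[[[-0.05,0.375,0.2,0.0025,0.0,0.0],[-0.1,0.75,0.4,0.005,0.0,0.0]]]
[[[0.0,0.404,0.128,0.0,0.0,0.0],[0.0,0.404,0.128,0.0,0.0,0.0],[0.0,0.404,0.128,0.0,0.0,0.0]]]
```

Emit:
send_rows --commands '[[[-0.2,0.0,0.0,0.0,0.0,0.0],[-0.55,0.0,0.0,0.0,0.0,0.0],[-0.976,0.0,0.0,0.0,0.0,0.0]]]'

```text
time_s: 16.2
ee_pos: [379.6, -349.6, 102.3]
ee_rot: [113.9, 89.9, 133.9]
force: [0.1, -1.2, -0.1]
gripper_width: 54.7
```

Emit:
send_rows --commands '[[[-0.465,0.12,-0.037,0.0069,0.0,0.0],[-0.93,0.24,-0.073,0.0139,0.0,0.0]]]'

```text
time_s: 16.45
ee_pos: [364.6, -329.6, 196.3]
ee_rot: [86.8, 90.0, 101.7]
force: [-0.2, -0.1, 0.9]
gripper_width: 55.0
```

```bash
python3 grab.py scene s9
python3 - <<'E'
from h import *
f=load("s9.npz"); cv2.imwrite("pics/s9z.png",cv2.resize(f['p'][230:340,260:440,::-1],None,fx=4,fy=4,interpolation=cv2.INTER_CUBIC))
E
```

```text
16.5 [ 366.1 -330.6  202.5] [-43.4  11.1 101.4   0.   66.9 -58.3]
```

View pics/s9z.png

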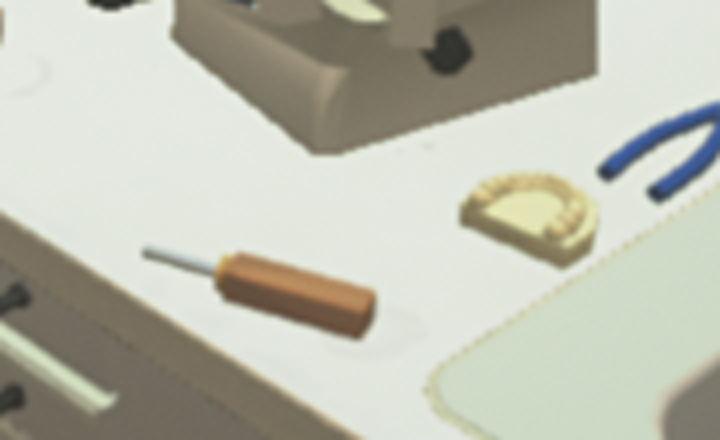

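Emit:
send_rows --commands '[[[-0.2,0.447,0.068,0.0041,0.0,0.0],[-0.4,0.895,0.136,0.0083,0.0,0.0]]]' --jaw 0.1

```text
time_s: 16.75
ee_pos: [354.6, -239.0, 235.3]
ee_rot: [57.3, 90.0, 69.2]
force: [-0.5, 0.4, 0.5]
gripper_width: 41.6
```

Emit:
send_rows --commands '[[[-0.075,0.465,0.099,0.0083,0.0,0.0],[-0.15,0.929,0.198,0.0167,0.0,0.0]]]'

```text
time_s: 17.0
ee_pos: [354.8, -143.7, 250.2]
ee_rot: [-8.2, 89.9, -2.3]
force: [0.9, 0.3, 0.8]
gripper_width: 40.7
```

Emit:
send_rows --commands '[[[-0.05,0.44,0.121,0.0083,0.0,0.0],[-0.1,0.88,0.243,0.0166,0.0,0.0]]]'

```text
time_s: 17.25
ee_pos: [369.9, -53.6, 260.1]
ee_rot: [-4.7, 89.9, -4.8]
force: [-0.8, 0.3, 0.2]
gripper_width: 40.8
```

Emit:
send_rows --commands '[[[-0.05,0.375,0.2,0.0025,0.0,0.0],[-0.1,0.75,0.4,0.005,0.0,0.0]]]'

```text
time_s: 17.5
ee_pos: [410.2, 21.4, 270.1]
ee_rot: [-11.7, 90.0, -13.4]
force: [0.2, -0.6, 0.2]
gripper_width: 40.8
```

Emit:
send_rows --commands '[[[0.0,0.404,0.128,0.0,0.0,0.0],[0.0,0.404,0.128,0.0,0.0,0.0],[0.0,0.404,0.128,0.0,0.0,0.0]]]'

```text
time_s: 17.88
ee_pos: [423.6, 59.6, 269.6]
ee_rot: [-145.5, 89.9, -147.2]
force: [-1.0, -0.2, 0.3]
gripper_width: 40.9
```

```bash
python3 -c "from pl import *; commit()"; python3 grab.py wrist w10; python3 grab.py top t10
python3 - <<'E'
from h import *
f=load("w10.npz"); T=np.linalg.inv(f['camera_from_world']); print("cam",T[:3,3].round(1),"look",-T[:3,2].round(3))
f=load("t10.npz"); C=cloud(f); 
for v in range(120,175,6): print(v,C[v,215].round(),C[v,240].round())
E
```

```text
17.925 [423.5  59.3 269.7] [  6.4   2.9 101.2  -0.   75.9   8.3]
17.975 [423.6  59.1 269.9] [  6.4   2.8 101.2  -0.   75.9   8.3]
cam [426.3 126.  439.5] look [-0.008 -0.241 -0.97 ]
120 [657.  46. 763.] [656.   4. 764.]
126 [646.  46. 765.] [646.   4. 762.]
132 [635.  46. 764.] [635.   4. 764.]
138 [626.  46. 762.] [624.   4. 765.]
144 [616.  46. 761.] [617.   4. 753.]
150 [763. 130.  34.] [770.  52.  -2.]
156 [750. 133.   1.] [750.  52.  -3.]
162 [730. 133.   4.] [731.  52.  -7.]
168 [710. 133.   5.] [711.  52.  -7.]
174 [676. 123.  90.] [690.  52.   1.]
```

View pics/w10.png

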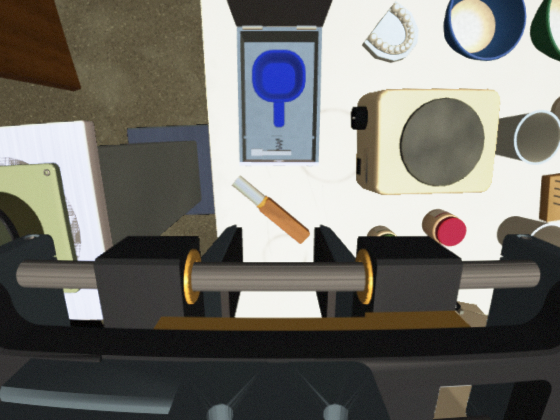

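Run:
```python
from h import *
np.set_printoptions(precision=1,suppress=True)
f=load("w10.npz"); C=cloud(f); hsv=cv2.cvtColor(f['p'],cv2.COLOR_RGB2HSV)
m=np.zeros(hsv.shape[:2],bool); m[40:140,245:312]=(hsv[40:140,245:312,1]>140)&(hsv[40:140,245:312,0]>105)&(hsv[40:140,245:312,0]<135)
vu=np.argwhere(m); print(len(vu),vu.min(0),vu.max(0))
# handle pixels: rows with narrow width
ws=[(v,m[v].sum(),np.where(m[v])[0].mean()) for v in range(vu[:,0].min(),vu[:,0].max()+1)]
print([(v,int(w),round(c,1)) for v,w,c in ws])
h=[(c,v) for v,w,c in ws if w<16 and v>100]
P=onz(f,h,33.); d=np.polyfit(P[:,1],P[:,0],1); print("handle dir slope dx/dy",d,"P ends",P[0],P[-1])
print("handle depth z",C[115,279],C[120,279],"floor",C[140,260],"bowl",C[75,278])
end=onz(f,[(279,ws[-1][0]+0.5)],31.); top=onz(f,[(279,ws[0][0])],38.); print("handle end",end,"bowl far",top, top-end)
xs=onz(f,[(c,v) for v,w,c in ws if w>40],38.); print("bowl centre cols mean", xs.mean(0))
# partition & lid
for v in range(125,165,3): print(v,C[v,250].round(), end=' ')
print(); print("hinge/lid",[C[v,280].round() for v in (2,8,14,20,24,28,32)])
# plate
g=hsv[...,2]; pm=np.zeros(g.shape,np.uint8); pm[92:192,395:490]=((C[92:192,395:490,2]>100)|(g[92:192,395:490]<140))
n,l,st,ce=cv2.connectedComponentsWithStats((g<140).astype(np.uint8)*0+pm); i=l[141,442]
print(st[i],C[141,442]); cn=cv2.findContours((l==i).astype(np.uint8),cv2.RETR_EXTERNAL,cv2.CHAIN_APPROX_NONE)[0]
cn=max(cn,key=len); W=onz(f,cn.reshape(-1,2),105.); (c,r)=cv2.minEnclosingCircle(W[:,:2].astype(np.float32)); print("plate",c,r, cv2.fitEllipse(W[:,:2].astype(np.float32)))
```

```text
2621 [ 50 252] [126 305]
[(50, 20, np.float64(278.5)), (51, 26, np.float64(278.5)), (52, 31, np.float64(279.0)), (53, 34, np.float64(278.5)), (54, 36, np.float64(278.5)), (55, 39, np.float64(278.0)), (56, 42, np.float64(278.5)), (57, 43, np.float64(278.0)), (58, 44, np.float64(278.5)), (59, 46, np.float64(278.5)), (60, 47, np.float64(278.0)), (61, 48, np.float64(278.5)), (62, 49, np.float64(278.0)), (63, 50, np.float64(278.5)), (64, 50, np.float64(278.5)), (65, 52, np.float64(278.5)), (66, 52, np.float64(278.5)), (67, 52, np.float64(278.5)), (68, 52, np.float64(278.5)), (69, 53, np.float64(278.0)), (70, 53, np.float64(278.0)), (71, 53, np.float64(278.0)), (72, 53, np.float64(278.0)), (73, 53, np.float64(278.0)), (74, 54, np.float64(278.5)), (75, 54, np.float64(278.5)), (76, 54, np.float64(278.5)), (77, 54, np.float64(278.5)), (78, 54, np.float64(278.5)), (79, 54, np.float64(278.5)), (80, 54, np.float64(278.5)), (81, 53, np.float64(278.0)), (82, 52, np.float64(278.5)), (83, 52, np.float64(278.5)), (84, 52, np.float64(278.5)), (85, 52, np.float64(278.5)), (86, 52, np.float64(278.5)), (
[... 1505 characters left out ...]
90. 140.  20.] 128 [390. 136.  19.] 131 [389. 132.  19.] 134 [389. 128.  18.] 137 [391. 125.  44.] 140 [389. 121.  17.] 143 [389. 117.  20.] 146 [389. 113.  20.] 149 [388. 109.  18.] 152 [388. 105.  19.] 155 [388. 101.  18.] 158 [388.  97.  18.] 161 [391.  96.  55.] 164 [391.  93.  63.] 
hinge/lid [array([432., 247., 125.]), array([432., 247., 112.]), array([432., 246.,  97.]), array([432., 245.,  84.]), array([432., 246.,  69.]), array([432., 243.,  64.]), array([432., 241.,  57.])]
[ 399   98   86   90 5941] [603.4 115.9 104.1]
plate (603.6651611328125, 114.35735321044922) 48.64702224731445 ((603.2926025390625, 113.97486114501953), (93.94432067871094, 94.68683624267578), 105.5868148803711)
```

Run:
```python
from pl import *
M=Rd(-1.5)
path([((427.1,148,225),M),((427.1,148,128),M),((427.1,148,85),M),((427.1,148,55),M),((427.1,148,40),M),((427.1,148,31),M),((427.1,148,27),M),((427.1,148,25.5),M)],step=50,settle=2)
```

```text
end [427.1 148.   25.5]
[[[0.225,0.44,0.002,-0.0004,0.0,0.0],[0.45,0.88,0.003,-0.0008,0.0,0.0],[0.935,0.88,0.003,-0.0008,0.0,0.0]]]
[[[0.485,0.0,0.0,0.0,0.0,0.0],[0.915,0.0,0.0,0.0,0.0,0.0]]]
[[[0.3,0.0,0.0,0.0,0.0,0.0],[0.45,0.0,0.0,0.0,0.0,0.0],[0.54,0.0,0.0,0.0,0.0,0.0],[0.58,0.0,0.0,0.0,0.0,0.0],[0.595,0.0,0.0,0.0,0.0,0.0],[0.595,0.0,0.0,0.0,0.0,0.0],[0.595,0.0,0.0,0.0,0.0,0.0]]]
```

Emit:
send_rows --commands '[[[0.225,0.44,0.002,-0.0004,0.0,0.0],[0.45,0.88,0.003,-0.0008,0.0,0.0],[0.935,0.88,0.003,-0.0008,0.0,0.0]]]'

```text
time_s: 18.35
ee_pos: [428.9, 149.6, 177.2]
ee_rot: [24.4, 89.6, 23.0]
force: [-0.7, -0.8, -0.9]
gripper_width: 40.9
```

Emit:
send_rows --commands '[[[0.485,0.0,0.0,0.0,0.0,0.0],[0.915,0.0,0.0,0.0,0.0,0.0],[0.915,0.0,0.0,0.0,0.0,0.0],[0.915,0.0,0.0,0.0,0.0,0.0]]]'

```text
time_s: 18.85
ee_pos: [428.4, 147.8, 86.4]
ee_rot: [20.0, 89.8, 18.5]
force: [-0.2, -0.2, 0.2]
gripper_width: 41.1
```

```bash
python3 grab.py wrist w11; python3 grab.py scene s11
python3 - <<'E'
from h import *
f=load("s11.npz"); cv2.imwrite("pics/s11z.png",cv2.resize(f['p'][120:250,160:300,::-1],None,fx=4,fy=4,interpolation=cv2.INTER_CUBIC))
E
```

```text
18.9 [428.7 148.   86.8] [ 17.6  14.8 115.7   0.   49.3  19.1]
18.95 [428.7 148.1  86.9] [ 17.6  14.8 115.7   0.   49.3  19.1]
```

View pics/w11.png

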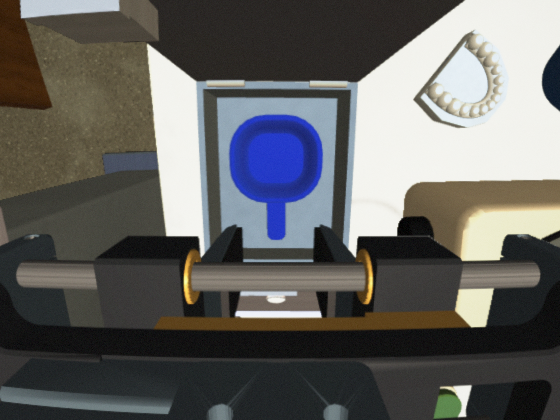

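View pics/s11z.png

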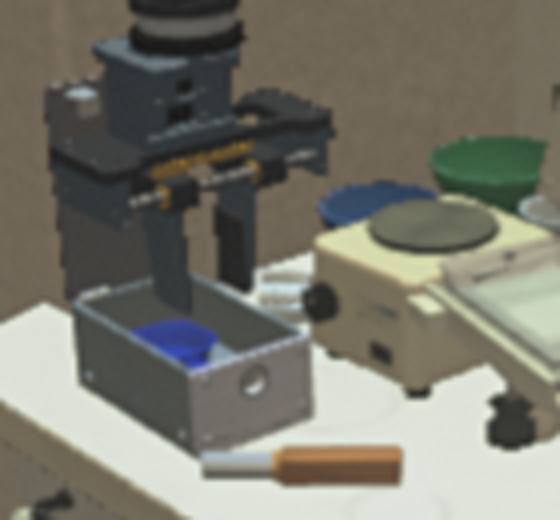

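Emit:
send_rows --commands '[[[0.25,0.0,0.0,0.0,0.0,0.0],[0.42,0.0,0.0,0.0,0.0,0.0],[0.52,0.0,0.0,0.0,0.0,0.0],[0.57,0.0,0.0,0.0,0.0,0.0],[0.595,0.0,0.0,0.0,0.0,0.0],[0.595,0.0,0.0,0.0,0.0,0.0],[0.595,0.0,0.0,0.0,0.0,0.0]]]'

```text
time_s: 19.82
ee_pos: [427.4, 148.1, 25.8]
ee_rot: [25.2, 90.0, 23.7]
force: [0.9, -0.5, -1.1]
gripper_width: 41.0
```

```bash
python3 -c "from pl import *; commit()"; python3 grab.py wrist w12
```

```text
19.875 [427.3 148.1  25.8] [ 17.7  20.  119.9   0.   40.1  19.1]
```

View pics/w12.png

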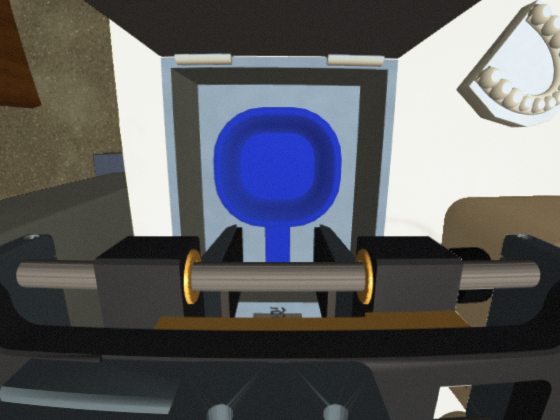

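Emit:
send_rows --commands '[[[0,0,0,0,0,0],[0,0,0,0,0,0],[0,0,0,0,0,0],[0,0,0,0,0,0],[0,0,0,0,0,0],[0,0,0,0,0,0]]]' --jaw 1 --force 20

```text
time_s: 20.62
ee_pos: [427.1, 148.0, 25.5]
ee_rot: [62.7, 90.0, 61.2]
force: [-0.5, 0.1, -0.4]
gripper_width: 13.6
```

Emit:
send_rows --commands '[[[-0.05,0,0,0,0,0],[-0.12,0,0,0,0,0],[-0.2,0,0,0,0,0],[-0.2,0,0,0,0,0]]]'

```text
time_s: 21.12
ee_pos: [427.7, 148.2, 46.3]
ee_rot: [20.7, 89.9, 19.2]
force: [-0.2, 0.7, -0.5]
gripper_width: 13.3
```

```bash
python3 grab.py wrist w13;python3 grab.py scene s13
python3 - <<'E'
from h import *
f=load("s13.npz"); cv2.imwrite("pics/s13z.png",cv2.resize(f['p'][120:250,160:300,::-1],None,fx=4,fy=4,interpolation=cv2.INTER_CUBIC))
E
```

```text
21.175 [427.4 148.1  45.9] [ 17.7  18.2 118.6   0.   43.2  19.1]
21.225 [427.1 148.   45.6] [ 17.6  18.2 118.6   0.   43.2  19.1]
```

View pics/w13.png

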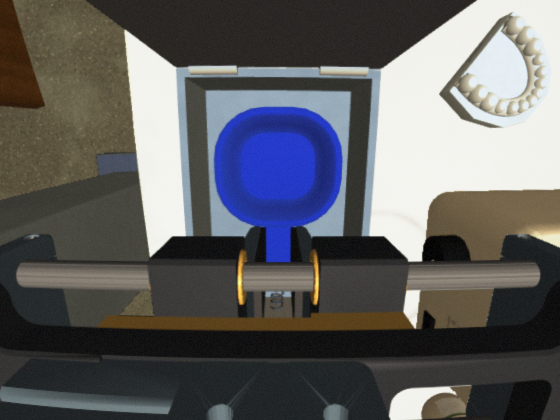

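View pics/s13z.png

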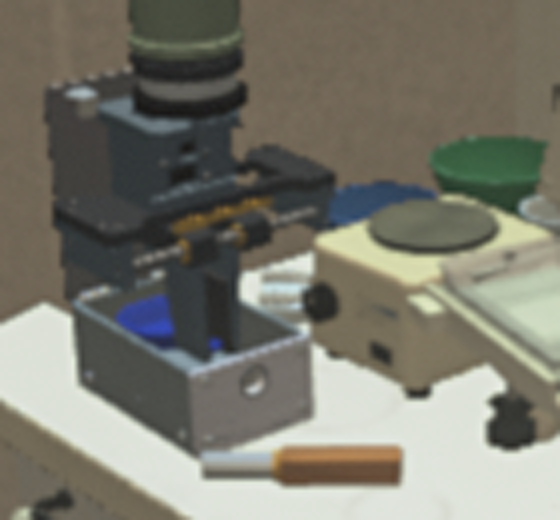

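Run:
```python
from h import *
np.set_printoptions(precision=1,suppress=True)
from pl import *
for n,zr,tcp in (("w12",38.,(427.3,148.1)),("w13",38+20.1,(427.4,148.1))):
    f=load(n+".npz"); hsv=cv2.cvtColor(f['p'],cv2.COLOR_RGB2HSV); C=cloud(f)
    m=np.zeros(hsv.shape[:2],bool); m[90:228,200:360]=(hsv[90:228,200:360,1]>140)&(hsv[90:228,200:360,0]>105)&(hsv[90:228,200:360,0]<135)
    v,u=np.where(m); uu=[u.min(),u.max()]
    cen=onz(f,[((u.min()+u.max())/2,165)],zr); far=onz(f,[(278,v.min())],zr)
    print(n,"rows",v.min(),"cols",uu,"cx",cen,"far",far,"bowl centre rel TCP",cen[0,0]-tcp[0],far[0,1]-30-tcp[1],"bottom z",C[165,278], "width",onz(f,[(uu[0],165),(uu[1],165)],zr))
p,M=cur(); np.savez(F,p=p+M@np.array([-20.,0,0]),M=M); print(cur()[0])
```

```text
w12 rows 107 cols [np.int64(214), np.int64(341)] cx [[429.1 199.6  38. ]] far [[430.1 227.8  38. ]] bowl centre rel TCP 1.8408443801548628 49.725921153632925 bottom z [429.4 198.1  22.5] width [[396.9 200.5  38. ]
 [461.4 198.8  38. ]]
w13 rows 107 cols [np.int64(214), np.int64(341)] cx [[429.5 199.6  58.1]] far [[430.5 228.   58.1]] bowl centre rel TCP 2.081287639727691 49.86883945530707 bottom z [429.7 198.2  43. ] width [[397.1 200.5  58.1]
 [461.8 198.9  58.1]]
[427.1 148.   45.5]
```

Run:
```python
from pl import *
M=Rd(-1.5)
path([((427.1,148,85),M),((427.1,146,140),M),((440,140,185),M),((521,103,185),M),((602,65,185),M)],step=45,settle=2)
```

```text
end [602.  65. 185.]
[[[-0.395,0.0,0.0,0.0,0.0,0.0],[-0.67,-0.01,0.001,0.0,0.0,0.0],[-0.945,-0.02,0.001,0.0,0.0,0.0]]]
[[[-0.225,-0.028,0.065,0.0,0.0,0.0],[-0.45,-0.056,0.13,0.0,0.0,0.0],[-0.45,-0.231,0.54,0.0,0.0,0.0],[-0.45,-0.405,0.95,0.0,0.0,0.0]]]
[[[0.0,-0.179,0.41,0.0,0.0,0.0],[0.0,-0.359,0.819,0.0,0.0,0.0],[0.0,-0.359,0.819,0.0,0.0,0.0],[0.0,-0.359,0.819,0.0,0.0,0.0]]]
```

Emit:
send_rows --commands '[[[-0.2,0.0,0.0,0.0,0.0,0.0],[-0.5,-0.005,0.0,0.0,0.0,0.0],[-0.75,-0.01,0.001,0.0,0.0,0.0],[-0.945,-0.02,0.001,0.0,0.0,0.0]]]'

```text
time_s: 21.72
ee_pos: [427.1, 146.0, 140.7]
ee_rot: [29.5, 90.0, 28.0]
force: [-0.3, -0.2, -0.5]
gripper_width: 13.4
```

Emit:
send_rows --commands '[[[-0.225,-0.028,0.065,0.0,0.0,0.0],[-0.45,-0.056,0.13,0.0,0.0,0.0],[-0.45,-0.231,0.54,0.0,0.0,0.0],[-0.45,-0.405,0.95,0.0,0.0,0.0]]]'

```text
time_s: 22.22
ee_pos: [521.8, 102.7, 185.2]
ee_rot: [33.8, 90.0, 32.4]
force: [0.3, 1.2, -0.1]
gripper_width: 13.3
```

Emit:
send_rows --commands '[[[0.0,-0.179,0.41,0.0,0.0,0.0],[0.0,-0.3,0.68,0.0,0.0,0.0],[0.0,-0.359,0.819,0.0,0.0,0.0],[0.0,-0.359,0.819,0.0,0.0,0.0],[0.0,-0.359,0.819,0.0,0.0,0.0]]]'

```text
time_s: 22.85
ee_pos: [600.8, 65.5, 184.9]
ee_rot: [167.5, 89.9, 166.0]
force: [0.2, -0.2, 0.4]
gripper_width: 13.6
```

```bash
python3 -c "from pl import *; commit()"; python3 grab.py wrist w14;python3 grab.py top t14
python3 - <<'E'
from h import *
f=load("t14.npz"); cv2.imwrite("pics/t14z.png",cv2.resize(f['p'][140:300,150:330,::-1],None,fx=4,fy=4,interpolation=cv2.INTER_CUBIC)[:600])
E
```

```text
22.9 [600.8  65.6 185.1] [ 5.1 22.  88.2  0.  69.8  6.6]
22.95 [601.   65.6 185.2] [ 5.1 22.  88.2  0.  69.8  6.6]
```

View pics/w14.png

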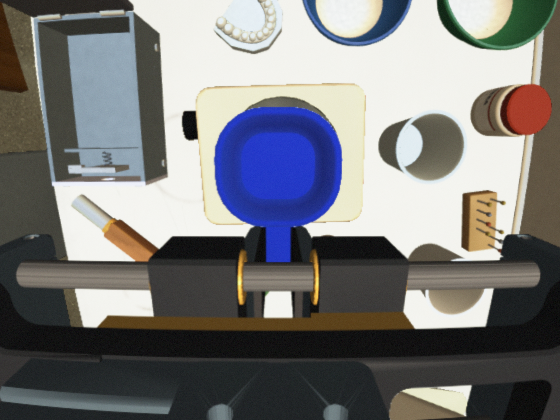

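View pics/t14z.png

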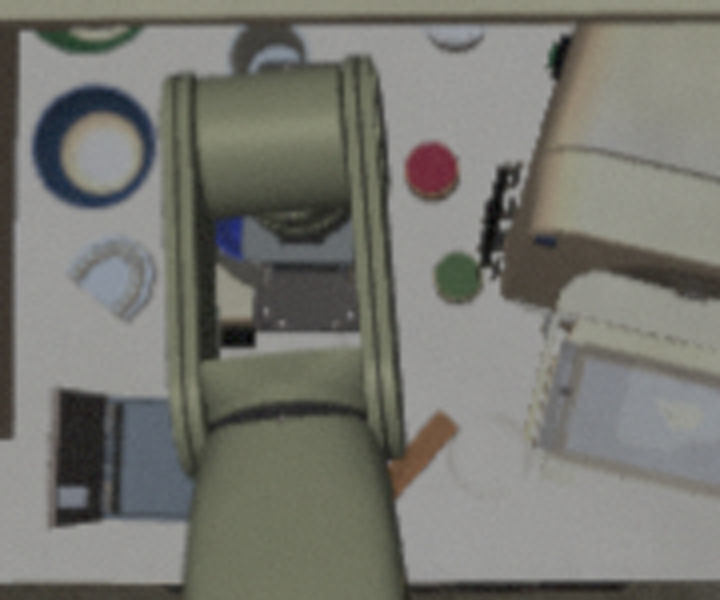

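Emit:
send_rows --commands '[[[0.25,0,0,0,0,0],[0.45,0,0,0,0,0],[0.58,0,0,0,0,0],[0.65,0,0,0,0,0],[0.68,0,0,0,0,0],[0.68,0,0,0,0,0],[0.68,0,0,0,0,0]]]'

```text
time_s: 23.82
ee_pos: [602.4, 65.0, 117.5]
ee_rot: [11.3, 89.9, 9.8]
force: [-0.1, -0.2, -0.4]
gripper_width: 13.9
```

```bash
python3 grab.py wrist w15;python3 grab.py scene s15
python3 - <<'E'
from h import *
np.set_printoptions(precision=1,suppress=True)
f=load("s15.npz"); cv2.imwrite("pics/s15z.png",cv2.resize(f['p'][110:230,210:340,::-1],None,fx=4,fy=4,interpolation=cv2.INTER_CUBIC))
E
```

```text
23.875 [602.3  65.  117.5] [ 5.1 25.2 93.6  0.  61.2  6.6]
23.925 [602.2  65.  117.4] [ 5.1 25.2 93.6  0.  61.2  6.6]
```

View pics/w15.png

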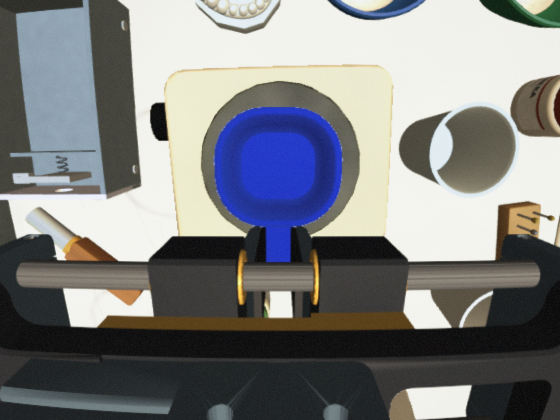

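View pics/s15z.png

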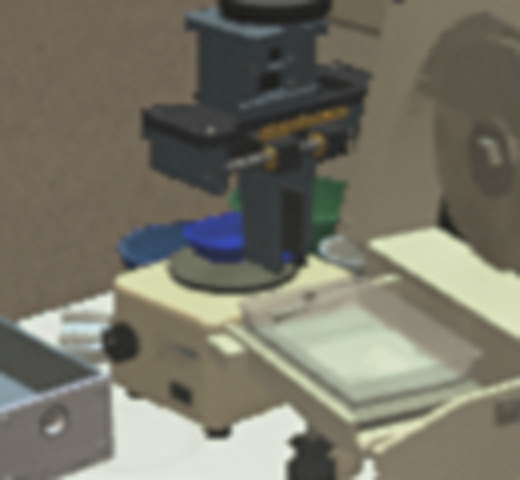

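Run:
```python
from h import *
from scipy.optimize import least_squares
np.set_printoptions(precision=1,suppress=True)
f=load("w15.npz"); g=cv2.cvtColor(f['p'],cv2.COLOR_RGB2HSV)
sat=g[...,1].astype(int); val=g[...,2].astype(int)
pts=[]
for v in range(95,212,4):
    b=val[v]>185
    # scan outward from bowl center to first bright pixel
    l=278
    while l>0 and not b[l]: l-=1
    r=278
    while r<559 and not b[r]: r+=1
    pts+=[(l+.5,v),(r-.5,v)]
for u in range(235,325,5):
    v=165
    while v>0 and not val[v,u]>185: v-=1
    pts.append((u,v+.5))
W=onz(f,pts,105.)[:,:2]
s=least_squares(lambda q:np.hypot(W[:,0]-q[0],W[:,1]-q[1])-q[2],[603,114,48],loss='soft_l1'); print("plate",s.x,np.abs(s.fun).mean())
zr=18+ (117.4-5.5)
cen=onz(f,[(277.5,165)],zr); far=onz(f,[(278,107)],zr); print("bowl",cen[0,0],far[0,1]-30)
```

```text
plate [604.7 134.7  24.1] 9.076124145145291
bowl 604.129488945385 114.72853574885431
```

Run:
```python
from h import *
from scipy.optimize import least_squares
np.set_printoptions(precision=1,suppress=True)
f=load("w15.npz"); g=cv2.cvtColor(f['p'],cv2.COLOR_RGB2HSV)
val=g[...,2].astype(int)
pts=[]
for v in range(100,212,4):
    for rng in (range(170,278),range(390,278,-1)):
        for u in rng:
            if val[v,u]<170: pts.append((u,v)); break
for u in range(240,320,5):
    for v in range(70,160):
        if val[v,u]<170: pts.append((u,v)); break
W=onz(f,pts,105.)[:,:2]
s=least_squares(lambda q:np.hypot(W[:,0]-q[0],W[:,1]-q[1])-q[2],[603,114,48],loss='soft_l1'); print("plate",s.x,np.abs(s.fun).mean(), np.abs(s.fun).max())
```

```text
plate [605.6 114.3  46.4] 0.18003856051962933 0.49023149492386153
```

Emit:
send_rows --commands '[[[0.03,0,0.006,0,0,0],[0.05,0,0.013,0,0,0],[0.058,0,0.013,0,0,0],[0.062,0,0.013,0,0,0],[0.062,0,0.013,0,0,0],[0.062,0,0.013,0,0,0]]]'

```text
time_s: 24.68
ee_pos: [603.3, 65.0, 110.8]
ee_rot: [56.9, 90.0, 55.4]
force: [-0.2, -0.8, 0.6]
gripper_width: 13.5
```

Emit:
send_rows --commands '[[[0.004,0,0,0,0,0],[0.008,0,0,0,0,0],[0.008,0,0,0,0,0]]]'

```text
time_s: 25.05
ee_pos: [603.2, 64.9, 110.0]
ee_rot: [78.0, 90.0, 76.5]
force: [-1.1, -0.1, 0.5]
gripper_width: 13.7
```

Emit:
send_rows --commands '[[[0.003,0,0,0,0,0],[0.006,0,0,0,0,0],[0.006,0,0,0,0,0],[0.006,0,0,0,0,0]]]'

```text
time_s: 25.55
ee_pos: [603.3, 64.9, 109.7]
ee_rot: [-0.4, 90.0, -1.9]
force: [-1.7, -1.8, 5.3]
gripper_width: 13.6
```

```bash
python3 grab.py wrist w16;python3 grab.py scene s16
python3 - <<'E'
from workcell import env
print(env.state()['force'],env.state()['torque'])
from h import *
f=load("s16.npz"); cv2.imwrite("pics/s16z.png",cv2.resize(f['p'][150:190,245:305,::-1],None,fx=10,fy=10,interpolation=cv2.INTER_CUBIC))
E
```

```text
25.6 [603.3  64.9 109.8] [ 5.1 25.7 93.9 -0.  60.3  6.6]
25.65 [603.3  64.8 109.8] [ 5.1 25.7 93.9 -0.  60.3  6.5]
[-1.24625512 -1.39991253  5.11251244] [-0.20839223  0.36098176  0.02330723]
```

View pics/s16z.png

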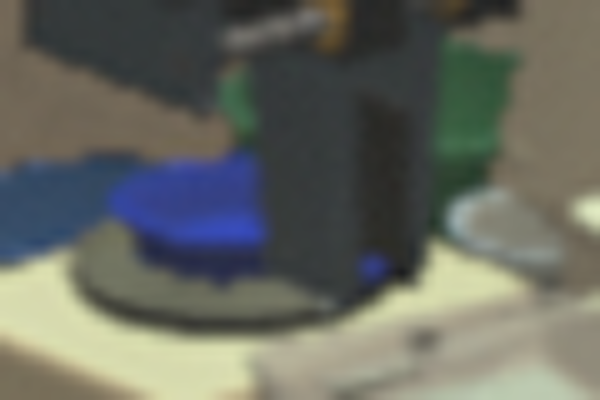

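View pics/w16.png

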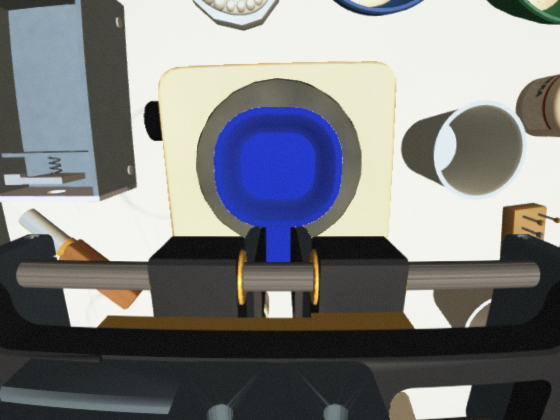

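Emit:
send_rows --commands '[[[-0.004,0,0,0,0,0],[-0.004,0,0,0,0,0]]]'

```text
time_s: 25.9
ee_pos: [603.3, 64.9, 109.8]
ee_rot: [0.9, 90.0, -0.6]
force: [-1.4, -1.0, 4.4]
gripper_width: 13.5
```

Emit:
send_rows --commands '[[[0,0,0,0,0,0],[0,0,0,0,0,0],[0,0,0,0,0,0],[0,0,0,0,0,0],[0,0,0,0,0,0]]]' --jaw 0.1

```text
time_s: 26.52
ee_pos: [603.3, 65.0, 109.7]
ee_rot: [74.7, 90.0, 73.2]
force: [-0.5, 0.1, 0.2]
gripper_width: 41.2
```

Emit:
send_rows --commands '[[[-0.05,0,0,0,0,0],[-0.2,0,0,0,0,0],[-0.5,0,0,0,0,0],[-0.95,0,0,0,0,0]]]'

```text
time_s: 27.02
ee_pos: [602.7, 64.9, 205.7]
ee_rot: [-177.2, 89.9, -178.7]
force: [1.1, 0.5, -0.5]
gripper_width: 40.9
```

Emit:
send_rows --commands '[[[-0.3,-0.4,-0.4,0,0,0],[-0.6,-0.8,-0.8,0,0,0],[-0.6,-0.8,-0.8,0,0,0]]]'

```text
time_s: 27.4
ee_pos: [520.5, -14.6, 269.0]
ee_rot: [-4.3, 89.6, -6.0]
force: [-0.0, 0.7, 0.4]
gripper_width: 41.1
```

```bash
python3 grab.py wrist w17;python3 grab.py scene s17; python3 grab.py top t17
python3 - <<'E'
from h import *
f=load("t17.npz"); cv2.imwrite("pics/t17z.png",cv2.resize(f['p'][140:300,150:400,::-1],None,fx=3,fy=3,interpolation=cv2.INTER_CUBIC))
E
```

```text
27.45 [521.  -13.8 267.5] [-2.8 11.5 91.3  0.  76.9 -1.2]
27.5 [521.5 -13.1 266.1] [-2.7 11.7 91.3  0.  76.9 -1.2]
27.55 [521.6 -12.6 265. ] [-2.7 11.8 91.3  0.  76.9 -1.2]
```

View pics/w17.png

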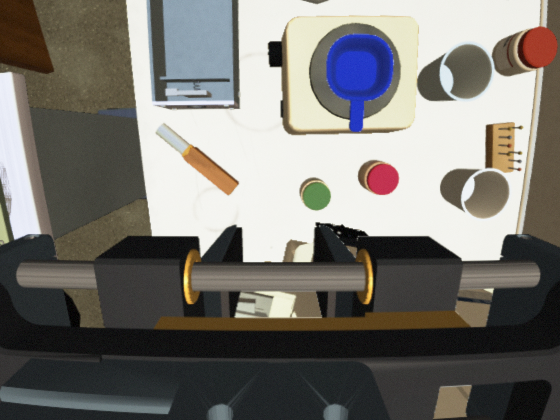

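View pics/s17.png

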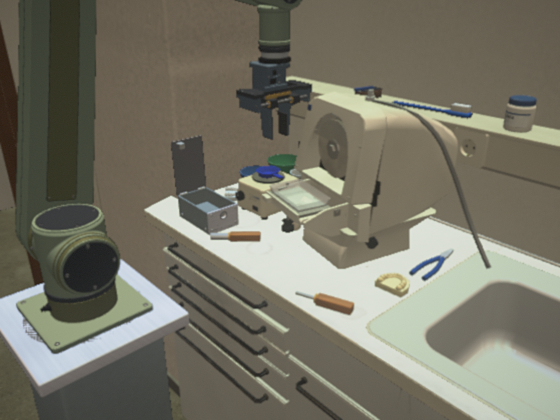

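View pics/t17z.png

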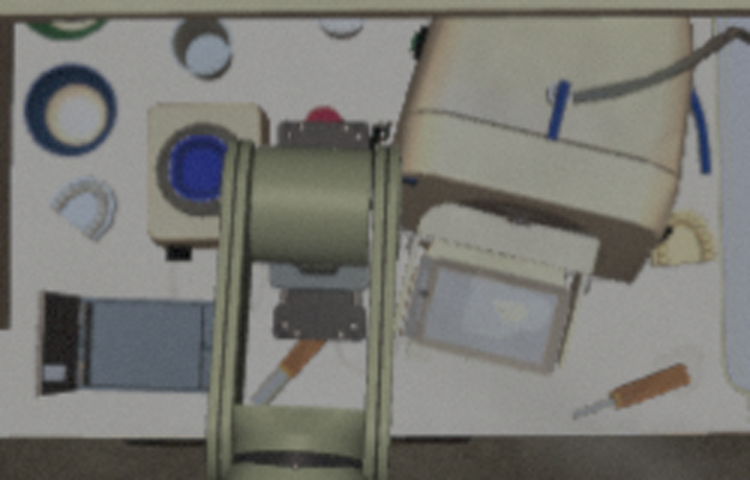

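Run:
```python
from h import *
from scipy.optimize import least_squares
np.set_printoptions(precision=1,suppress=True)
f=load("w17.npz"); g=cv2.cvtColor(f['p'],cv2.COLOR_RGB2HSV); C=cloud(f)
b=np.zeros(g.shape[:2],bool); R=(slice(25,140),slice(300,410)); b[R]=(g[R][...,1]>140)&(g[R][...,0]>105)&(g[R][...,0]<135)
v,u=np.where(b); wr=[(r,b[r].sum()) for r in range(v.min(),v.max()+1)]
rows=[r for r,w in wr if w>25]
bb=b.copy(); bb[max(rows)+1:]=0; cn=max(cv2.findContours(bb.astype(np.uint8),0,1)[0],key=len).reshape(-1,2)
W=onz(f,cn,122.)[:,:2]; print("bowl rim box",W.min(0),W.max(0),(W.min(0)+W.max(0))/2, "handle end",onz(f,[(356,v.max())],115))
val=g[...,2].astype(int); pts=[]
for r in range(35,112,3):
    for rng in (range(296,350),range(412,360,-1)):
        for c in rng:
            if val[r,c]<160: pts.append((c,r)); break
P=onz(f,pts,105.)[:,:2]
s=least_squares(lambda q:np.hypot(P[:,0]-q[0],P[:,1]-q[1])-q[2],[603,114,48],loss='soft_l1'); print("plate",s.x,np.abs(s.fun).mean())
print("rim z",C[40:100:8,330][:,2],"inside",C[68,360],"handle",C[118,356])
```

```text
bowl rim box [573.1  84.3] [636.8 144.3] [605.  114.3] handle end [[604.1  53.7 115. ]]
plate [604.3 112.9  46.7] 0.28481714913578793
rim z [102.6 121.8 121.5 119.6 120.7 121.2 103.9 103.2] inside [609.  116.2 107.4] handle [603.3  66.6 117.1]
```

Emit:
send_rows --commands '[[[0,0,0,0,0,0],[0,0,0,0,0,0],[0,0,0,0,0,0],[0,0,0,0,0,0]]]'

```text
time_s: 28.05
ee_pos: [521.3, -12.8, 264.4]
ee_rot: [169.2, 90.0, 167.8]
force: [-0.1, -0.2, -0.3]
gripper_width: 41.4
```

Run:
```python
from h import *
f=load("w17.npz"); g=cv2.cvtColor(f['p'],cv2.COLOR_RGB2HSV)
m=np.zeros(g.shape[:2],bool); R=(slice(140,200),slice(175,245)); m[R]=(g[R][...,1]>120)&(g[R][...,0]<25)
print("thick",cv2.minAreaRect(onz(f,np.argwhere(m)[:,::-1],20.)[:,:2].astype(np.float32)))
from workcell import env
print(env.job_done()); s=env.state(); print(s['time_s'],s['ee_pos'])
```

```text
thick ((431.20172119140625, 9.303531646728516), (22.564769744873047, 82.16635131835938), 47.595890045166016)
the job is handed in; nothing more can be done
None
the job is handed in; nothing more can be done
```

I finished the job and handed it in at about 28 s of the 72 s allowed; no verdict was reported.

- **Catch and rod:** I pushed the thin rod through the hole with about 7 N, and the lid sprang fully open. I then laid the rod flat, wholly on the worktop, near where it had been. It now points about 45° differently, because its shaft had been overhanging the front edge.
- **Tray:** I lifted it out by its handle and lowered it onto the vibrator plate until it touched with about 5 N, then let go. In the last wrist picture the bowl centre was at (605.0, 114.3) and the plate centre at (604.3, 112.9), about 1.5 mm apart. It stands right way up and looks level, with the rim at about 121 mm.
- **Other things:** The thick rod measured within about 2 mm of its first position, which is within the cameras' error. I did not measure the jars, casts and pliers again. None looked moved in the last pictures.
- **Robot:** The arm was clear of everything at hand-in.
- **Readings that disagreed:**
  - The rod's tip measured 4 to 5 mm short of the stated 90 mm in the wrist camera.
  - The hole measured 2 to 3 mm low in the cameras. I kept to the stated 45 mm height.
  - The fitted plate radius came out 1 to 2 mm small.

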